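# Latch the battery and hold the radio's reset down

### The arm

A 7-joint arm with a two-finger parallel gripper is mounted at the origin on the work surface. World frame = base frame: x ahead of the robot, y to its left, z up, the work surface at z = 0. Lengths are in m, angles in rad, forces in N, time in s.
With the tool pointing down it reaches from about 0.425 to 0.975 m from the base axis. Payload 16.7 kg.
Tool frame: the origin (TCP) lies at the very end of the fingers, on their centre line; the grasp point (between the pads) lies 19 mm behind it; z points along the fingers, y is the direction in which the jaws open and shut (so a half turn about z gives the same grasp; the last joint's range is limited). The gripper opens to 85 mm and grips with 20 to 120 N. Pads are 22 mm wide; open, the fingers measure 114 mm over their backs; the gripper's body (76 mm by 85 mm) begins 54 mm behind the grasp point. The pads swing forward as they close: fully open they stand 13 mm farther back than shut.
Start: joints at [0.964, 0.426, 0.074, 1.606, -0.034, 1.111, -0.067], TCP at [0.298, -0.605, 0.208] pointing down, gripper open.
Joint ranges: [-2.85, 2.85], [-0.5, 2.14], [-1.23, 1.37], [0.21, 2.46], [-1.02, 4.16], [0.16, 2.05], [-2.73, 2.73]. Speed limits (rad/s): [1.89, 1.89, 2.39, 2.39, 3.01, 3.01, 3.01].

### API

Orientations are given as a rotation vector (axis times angle).
In Python, from rig import r, grab_frame, camera_params, order gives the robot as it stands.
- The arm moves only by the tool step_arm, never from a script. Its arguments are lists of equal length, an entry for each row: "translation": the shift along the tool's x, y, z in m, a list of three; "rotation": the turn, a rotation vector about the tool's x, y, z in rad, a list of three; "claw": the closure, from 0 (fully open) to 1 (shut). In form: {"translation": [[tx, ty, tz], ...], "rotation": [[ax, ay, az], ...], "claw": [claw, ...]}. A call has 1 to 12 rows; each row shifts and turns the pose as measured when the row begins, along the tool's axes as they then stand; what a row does not reach is not made up. A row lasts 1/12 s, in which the tool goes at most 41.7 mm and 7.16 degrees, less where a joint would pass 70% of its speed; a pose out of reach is approached as far as the arm can. A call with a gripper value outside its range is refused whole. The fingers move at their own pace and stop on an object; "force" is the grip in N (left out, the last holds). Time passes only in rows, so rows that do not move let the fingers close. It gives the time, the measured TCP pose, the force and the opening at its end, in the units of the state.
- r.get_obs(): the state, without advancing time (a new reading comes with each control period).
- grab_frame(name): name is "side" or "top" or "wrist"; returns the picture (420x560x3 uint8, red, green, blue); there is no depth.
- camera_params(name): a dict with "intrinsics" (3x3 intrinsics, pixels), "rvec" (rotation vector, rad) and "tvec" (3), from world to camera coordinates, as OpenCV has them; the wrist camera has in their place "T_tool_cam" (4x4, takes a point from camera to tool coordinates, whose origin is the TCP and whose axes are the flange's). Camera axes: x right, y down, z forward; pixel columns grow to the right and rows downward; lengths in m; the calibration is good to about 2 mm. A picture is of the moment at which its call begins: read the wrist's pose just before it. camera_params takes no time and is no camera call.
- order.job_done(): hands the job in, once; it reports no verdict.
The state is a dict: "clock": time; "q": joint angles; "joint_velocities": joint speeds; "effort": joint torques, N m; "tool_pos": TCP position; "tool_rot": TCP orientation; "contact_force": force on the tool from outside, world axes, zero at the start; "torque": the same for the moment, N m; "gripper_width": finger opening in m.
Only numpy, scipy, OpenCV 4.12 (cv2) and the standard library are available. Lean on these libraries where they do the work, as an engineer would, in place of code of your own. Each camera call takes 0.05 s, during which the arm holds its last target.

### The job

A fresh battery pack has just been put into the radio set: swing its hold-down bar down over the pack until the bar lies home in its fork. Then take the reset stylus (yellow handle) from the tool stand, reach its tip through the orange-ringed hole in the radio's cover and press the recessed reset button fully down without forcing it. Finish while still gripping the stylus and holding the button down, and leave the other tools and the things on the bench where they are.

Things in the scene. Friction and masses are not known exactly. Their poses are not given: they have to be found in the camera images.
- radio: Grey radio set, fixed: 210 mm deep (x), 200 wide (y), flat cover 72 mm above the bench. Origin on the bench under its centre; x to its rear (fins), y to its left, z up. Cover, front: speaker grille left, black 44 mm plate with the reset hole right; rear: dark blue battery pack (70 x 100 mm, up to 87 mm) under the hold-down bar. But for the bar nothing on it is higher than 100 mm. Front knob: 18 mm out.
- reset_hole (a point): Centre of the round reset hole, 14 mm in diameter, ringed in orange, at the level of the cover (72 mm above the bench), 55 mm in front and 35 mm right of the radio's centre. Its walls are straight and go vertically down 22 mm.
- reset_cap (a point): Centre of the top of the red reset button (11 mm in diameter), 12 mm below the cover when not pressed, straight below the hole's centre. It moves down with the button.
- reset_button (a joint): Travel of the reset button downwards, m: 0 released, 0.005 fully down. A spring pushes it back up: 1.5 N at the start of the travel, 5 N when fully down, then a hard stop.
- latch_hinge (a point): Middle of the hinge pin of the hold-down bar, on the radio's left side, 92 mm above the bench, 50 mm behind and 75 mm left of the radio's centre. The pin is level and runs along the radio's x.
- latch (a joint): Angle of the hold-down bar, rad: 0 closed (bar level, pointing to the radio's right, lying in its fork), growing as its free end rises; 1.57 straight up; stop at 1.75. The hinge is stiff: the bar stays where it is left and takes about 1 N at its end to swing. The bar is a steel flat 22 mm wide, 4 mm thick, 168 mm long from the pin to its free end.
- latch_grip (a point): Centre of the upper face (away from the pack) of the orange grip sleeve at the bar's free end: 155 mm from the hinge pin, 4.5 mm above the bar's middle plane. The sleeve is 26 mm long, 24 wide, 9 thick; closed, it hangs free over the cover just beyond the fork, whose two cheeks stand 131 to 143 mm from the pin, 28 mm apart, up to 94 mm above the bench.
- stylus: Reset stylus, loose, upright in one of the three holes of the tool stand: white shaft 6 mm in diameter, 46 mm long, pointing down, then a yellow handle 15 mm in diameter, 75 mm long, with black rings; about 40 g. Origin at the tip of the shaft, z towards the handle. The handle's shoulder rests on the stand's top, so the handle reaches from 55 to 130 mm above the bench.
- stylus_tip (a point): The tip of the stylus's shaft (flat end, 6 mm in diameter).
- stylus_grip (a point): A good place to grip the stylus: on its axis, 45 mm above the shoulder of the handle and 91 mm above the tip.
- stand: Dark wooden tool stand, fixed: 150 mm long (x), 50 mm wide (y), 55 mm high, with three vertical holes 9 mm in diameter, 50 mm deep, in a row along x at -45, 0 and +45 mm. Origin: on the bench under its centre. It stands to the right or left of the radio; which tool stands in which hole changes.
- screwdriver: Red screwdriver with black ribs in the tool stand, handle 20 mm in diameter reaching up to 133 mm. Leave alone.
- trimmer: Blue trimming tool with a brass collar in the tool stand, handle 16 mm in diameter reaching up to 125 mm. Leave alone.
- multimeter: Blue-grey hand multimeter lying on its back, 165 x 82 x 44 mm, on the other side of the radio from the tool stand. Origin: centre of its underside. Leave alone.
- old_pack: The spent dark blue battery pack, 70 x 100 x 45 mm, lying between the robot and the radio. Origin: centre of its underside. Leave alone.
- solder_reel: Small solder reel, 60 mm in diameter, 40 mm high, lying flat. Origin: centre of its underside. Leave alone.
- handheld: Black handheld radio lying on its back, body 110 x 58 x 34 mm with a 135 mm aerial. Origin: centre of its body's underside. Leave alone.
- desk_mic: Black desk microphone, base 130 x 100 mm, 190 mm tall. Origin: centre of its underside. Leave alone.

How it is judged:
On the way, in this order (a step that is already met when the one before it is completed fails the run):
1. the hold-down bar lies home in its fork (value of joint latch below 0.06 rad), for 0.2 s.
2. with the bar home, the gripped stylus holds the reset button down through the hole (value of joint latch below 0.06 rad and value of joint reset_button above 0.004 m and contact force between stylus and radio above 1 N and distance between stylus_tip and reset_cap below 0.006 m and contact force between the fingers and stylus above 1 N), for 0.5 s.
At the end, for the whole second after the job is handed in: The hold-down bar is within 0.06 rad of closed; the reset button is at least 4 mm down (of 5); the stylus, gripped by the fingers (over 1 N) and within 20 degrees of upright, presses on it with over 1 N, its tip within 6 mm of the centre of the button's top (all of step 2 and angle between stylus's own z axis and vertical below 0.35 rad); the arm keeps its last pose, push and grip.
It fails at once if another tool in the stand or a thing on the bench is moved more than 25 mm or tipped (distance of any of screwdriver, trimmer, multimeter, old_pack, solder_reel, handheld, desk_mic from where it was at the start of the episode above 0.025 m or angle between any of screwdriver, trimmer, multimeter, old_pack, solder_reel, handheld, desk_mic's own z axis and vertical above 0.3 rad).
It fails at once if the stylus is forced: pushed against the radio or its button with over 40 N (contact force between stylus and radio above 40 N).
It also fails if it takes over 58 s, if anything falls off the work surface, if the arm or the gripper's body presses on something with over 40 N, if the wrist force passes 120 N, or if a joint passes its speed limit or range.

## Working session

There is one attempt and no reset: what is moved stays moved. The work goes in short steps, Python scripts to look and compute and a tool call to move; the robot and the scene stay as the last step left them, time stands still between calls to the robot, and variables do not carry over. Pictures are saved under pics/ and viewed, and the job is handed in when it is done.

Besides the shell and the picture viewer there is one more tool, called after "Call:" as name(argument=value, ...) on one line, values as JSON. step_arm: Moves the arm, as the interface text tells. Its arguments: {"type":"object","properties":{"translation":{"type":"array"},"rotation":{"type":"array"},"claw":{"type":"array"},"force":{"type":"number"}},"required":["translation","rotation","claw"]}

```bash
ls; mkdir -p pics; python3 - <<'E'
from rig import r, grab_frame, camera_params, order
import cv2
print(r.get_obs())
for n in ["side","top","wrist"]:
    f=grab_frame(n); cv2.imwrite(f"pics/{n}0.png",f[:,:,::-1]); print(n,camera_params(n))
E
```

```text
pics
{'clock': 0.0, 'q': array([ 0.96353256,  0.42675564,  0.07386194,  1.60661822, -0.03411454,
        1.11082983, -0.06707747]), 'joint_velocities': array([ 0.00084026, -0.00163098, -0.00013022,  0.00111946,  0.00063784,
        0.00196811,  0.00034671]), 'effort': array([ 8.79547697e-04, -9.49838161e+01,  3.76200423e+00, -4.63519514e+01,
        1.94918067e-02,  1.00955911e-02, -2.18091595e-04]), 'tool_pos': array([ 0.29807832, -0.60511031,  0.20769024]), 'tool_rot': array([-3.05841334e+00, -7.12459067e-01,  6.22635772e-04]), 'contact_force': array([0.39993583, 0.38314758, 0.0236484 ]), 'torque': array([0.00446313, 0.01074952, 0.00029463]), 'gripper_width': 0.08568416422145374}
side {'intrinsics': array([[443.66802883,   0.        , 278.78821009],
       [  0.        , 443.66802883, 215.01311068],
       [  0.        ,   0.        ,   1.        ]]), 'rvec': array([ 0.77231234, -2.33802677,  1.35362368]), 'tvec': array([0.43042059, 0.25029249, 0.71406879])}
top {'intrinsics': array([[500.0140463 ,   0.        , 277.72479053],
       [  0.        , 500.0140463 , 207.73880726],
       [  0.        ,   0.        ,   1.        ]]), 'rvec': array([ 2.15622987, -2.09246189,  0.22265384]), 'tvec': array([-0.00990118,  0.5478883 ,  1.26225977])}
wrist {'intrinsics': array([[290.97240033,   0.        , 283.08574103],
       [  0.        , 290.97240033, 210.30777863],
       [  0.        ,   0.        ,   1.        ]]), 'T_tool_cam': array([[ 1.03849773e-04, -9.48093835e-01, -3.17990674e-01,
         8.12882028e-02],
       [ 9.99999434e-01,  4.35180696e-04, -9.70916587e-04,
        -5.07543382e-04],
       [ 1.05890343e-03, -3.17990394e-01,  9.48093344e-01,
        -1.65400282e-01],
       [ 0.00000000e+00,  0.00000000e+00,  0.00000000e+00,
         1.00000000e+00]])}
```

View pics/side0.png

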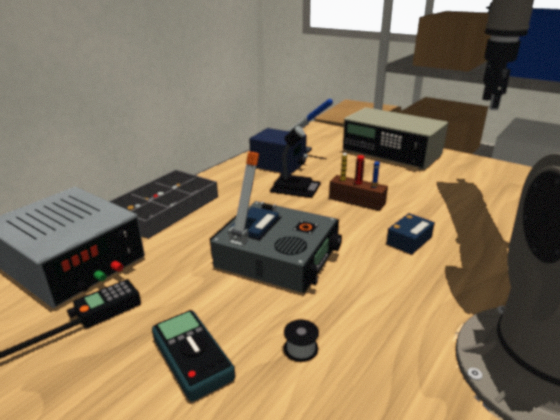

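View pics/top0.png

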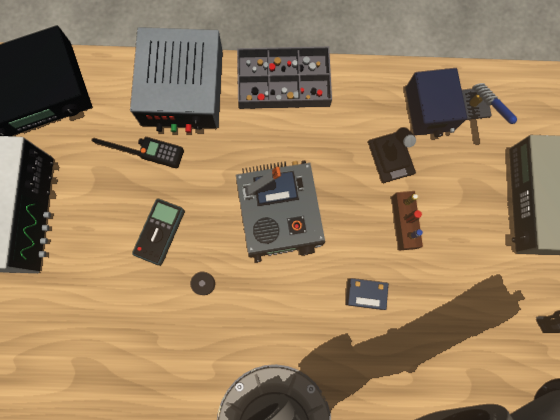

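View pics/wrist0.png

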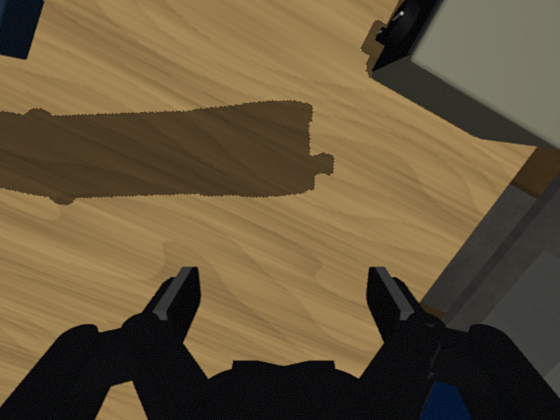

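The side view shows the bar raised at (247,190), with the orange sleeve at (252,158). In the top view the orange ring is at about (297,226), the stand at (407,220), and the yellow stylus in the stand's rear hole at about (414,197). I'll zoom in and measure.

```bash
cat > h.py <<'E'
import numpy as np, cv2
from scipy.spatial.transform import Rotation as R
from rig import r, grab_frame, camera_params, order
def cam(n,obs=None):
    p=camera_params(n);K=p["intrinsics"]
    if n=="wrist":
        T=np.eye(4);T[:3,:3]=R.from_rotvec(obs["tool_rot"]).as_matrix();T[:3,3]=obs["tool_pos"]
        W=np.linalg.inv(T@p["T_tool_cam"]);return K,W[:3,:3],W[:3,3]
    return K,R.from_rotvec(p["rvec"]).as_matrix(),p["tvec"]
def ray(c,u,v):
    K,Rm,t=c; d=Rm.T@np.linalg.inv(K)@[u,v,1.]; return -Rm.T@t, d/np.linalg.norm(d)
def plane(c,u,v,z):
    o,d=ray(c,u,v); return o+d*(z-o[2])/d[2]
def proj(c,P):
    K,Rm,t=c;x=K@(Rm@np.asarray(P)+t);return x[:2]/x[2]
def tri(c1,p1,c2,p2):
    o1,d1=ray(c1,*p1);o2,d2=ray(c2,*p2)
    A=np.stack([d1,-d2],1);s=np.linalg.lstsq(A,o2-o1,rcond=None)[0]
    a=o1+s[0]*d1;b=o2+s[1]*d2;return (a+b)/2,np.linalg.norm(a-b)
def blobs(img,lo,hi,mina=8):
    m=cv2.inRange(cv2.cvtColor(img,cv2.COLOR_RGB2HSV),lo,hi)
    n,l,s,c=cv2.connectedComponentsWithStats(m)
    return [(c[i].round(1),s[i].tolist()) for i in range(1,n) if s[i][4]>=mina]
E
python3 - <<'E'
from h import *
for n,(x,y,w,h) in dict(top=(220,140,220,130),side=(200,130,200,170)).items():
    f=cv2.imread(f"pics/{n}0.png"); g=f[:,:,::-1].copy()
    print(n,'orange');[print(b) for b in blobs(g,(4,150,150),(14,255,255))]
    print(n,'yellow');[print(b) for b in blobs(g,(20,130,100),(34,255,255))]
    k=min(800/w,600/h)
    cv2.imwrite(f"pics/{n}0z.png",cv2.resize(f[y:y+h,x:x+w],None,fx=k,fy=k,interpolation=cv2.INTER_CUBIC));print(k)
E
```

```text
top orange
(array([142.7, 149.9]), [141, 148, 5, 5, 18])
(array([277.8, 170.7]), [276, 167, 4, 9, 26])
(array([419.7, 212.8]), [417, 210, 5, 8, 11])
(array([296.5, 225. ]), [292, 221, 10, 9, 33])
top yellow
(array([412.9, 197.2]), [412, 194, 4, 6, 9])
3.6363636363636362
side orange
(array([249.9, 155.2]), [246, 152, 11, 11, 36])
(array([254.4, 159.8]), [253, 157, 3, 6, 10])
(array([ 83.7, 308. ]), [80, 306, 8, 5, 34])
side yellow
(array([343.8, 159.5]), [342, 156, 5, 9, 29])
(array([343.1, 177.9]), [342, 177, 4, 3, 9])
3.5294117647058822
```

View pics/top0z.png

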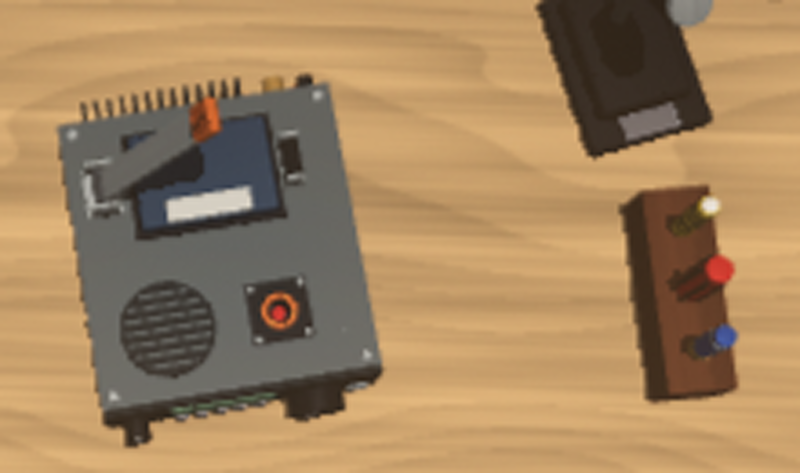

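View pics/side0z.png

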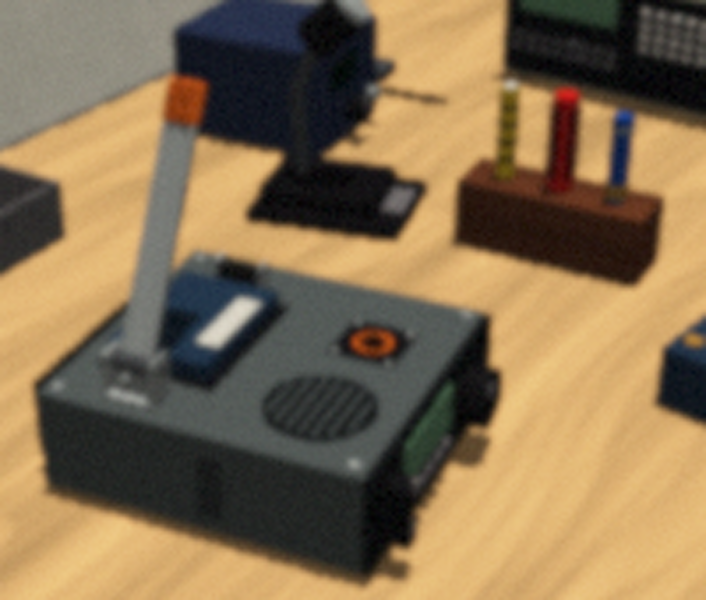

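```bash
python3 - <<'E'
from h import *
c=cam("top");s=cam("side")
f=lambda u,v:(u/3.63636+220-.5+.5/3.636,v/3.63636+140-.5+.5/3.636)
g=lambda u,v:(u/3.5294+200-.4,v/3.5294+130-.4)
names=dict(RL=(60,125),RR=(328,84),FR=(381,368),FL=(103,409))
P={k:plane(c,*f(*v),.072) for k,v in names.items()}
for k in P: print(k,P[k].round(4))
ctr=sum(P.values())/4
ax=(P['RL']+P['RR']-P['FL']-P['FR']);ax/=np.linalg.norm(ax)
ay=(P['RL']+P['FL']-P['RR']-P['FR']);ay/=np.linalg.norm(ay)
print('ctr',ctr,'yaw x',np.arctan2(ax[1],ax[0]),'yaw y',np.arctan2(-ay[0],ay[1]))
print('size',np.linalg.norm(P['RL']-P['FL']),np.linalg.norm(P['RL']-P['RR']))
yaw=(np.arctan2(ax[1],ax[0])+np.arctan2(-ay[0],ay[1]))/2
X=np.array([np.cos(yaw),np.sin(yaw),0]);Y=np.array([-X[1],X[0],0])
h=plane(c,*f(280,312),.072);print('hole top',h, 'side',plane(s,*g(373,342),.072),'pred',ctr-.055*X-.035*Y)
hinge=ctr+.05*X+.075*Y;hinge[2]=.092;print('hinge',hinge,proj(s,hinge),proj(c,hinge))
print('stylus top',plane(c,*f(709,205),.130),plane(s,*g(511,87),.130),tri(c,f(709,205),s,g(511,87)))
print('screw',plane(c,*f(719,269),.133),'trim',plane(c,*f(725,336),.125))
print('grip',tri(c,f(205,118),s,g(186,100)))
for th in (1.2,1.3,1.4,1.5,1.57):
  q=hinge+.155*(-Y*np.cos(th)+np.array([0,0,1])*np.sin(th)); print(th,q.round(3),proj(c,q),proj(s,q))
print(f(205,118),g(186,100))
cs=[plane(c,*f(*v),.055).round(4) for v in ((622,205),(708,186),(737,388),(650,402))];print(cs)
for d in (-1,0,1): pass
print(proj(c,[.298,-.605,.2]))
E
```

```text
RL [0.6311 0.1185 0.072 ]
RR [ 0.6683 -0.0747  0.072 ]
FR [ 0.4616 -0.1154  0.072 ]
FL [0.4267 0.0793 0.072 ]
ctr [0.54693473 0.00189723 0.072     ] yaw x 0.19210621518427065 yaw y 0.18358635429853828
size 0.20812045477300176 0.19673695373931166
hole top [ 0.49936584 -0.04333034  0.072     ] side [ 0.49972627 -0.04614104  0.072     ] pred [ 0.49943828 -0.04275797  0.072     ]
hinge [0.5820494  0.08491506 0.092     ] [236.88095076 232.78216825] [247.84932785 190.88259968]
stylus top [ 0.5735094  -0.33381863  0.13      ] [ 0.57097167 -0.33602816  0.13      ] (array([ 0.5719031 , -0.33434495,  0.13055728]), np.float64(0.003248768705110921))
screw [ 0.52834343 -0.33866876  0.133     ] trim [ 0.48360375 -0.34393187  0.125     ]
grip (array([0.59467177, 0.01371153, 0.23148039]), np.float64(0.003595309878770732))
1.2 [0.593 0.03  0.236] [269.44878755 172.85022165] [246.98943196 158.17277026]
1.3 [0.59  0.044 0.241] [263.07621555 173.25103796] [243.16194866 158.46176223]
1.4 [0.587 0.059 0.245] [256.47825777 173.8544265 ] [239.14678001 159.54979714]
1.5 [0.584 0.074 0.247] [249.74428873 174.65414918] [234.98294278 161.46163064]
1.57 [0.582 0.085 0.247] [244.99941819 175.32563493] [232.00358804 163.29812144]
(276.0125701264315, 172.08754620140758) (252.3001756672522, 157.93342777809258)
[array([ 0.5889, -0.292 ,  0.055 ]), array([ 0.6051, -0.3553,  0.055 ]), array([ 0.4572, -0.3725,  0.055 ]), array([ 0.4453, -0.3098,  0.055 ])]
[546.01262954 311.98340096]
```

Call:
step_arm(translation=[[0.02, -0.02, -0.02], [0.025, -0.022, -0.02], [0.025, -0.022, -0.02], [0.025, -0.022, -0.02], [0.028, -0.024, -0.01], [0.028, -0.024, 0], [0.028, -0.024, 0], [0.028, -0.024, 0], [0.028, -0.024, 0], [0.028, -0.024, 0], [0.028, -0.024, 0], [0.028, -0.024, 0]], rotation=[[0, 0, 0], [0, 0, 0], [0, 0, 0], [0, 0, 0], [0, 0, 0], [0, 0, 0], [0, 0, 0], [0, 0, 0], [0, 0, 0], [0, 0, 0], [0, 0, 0], [0, 0, 0]], claw=[1, 1, 1, 1, 1, 1, 1, 1, 1, 1, 1, 1])

```text
clock: 1.15
tool_pos: [0.4624, -0.2046, 0.299]
tool_rot: [-3.062, -0.691, 0.007]
contact_force: [1.1, -0.6, -0.1]
gripper_width: 0.0002
```

```bash
cat >> h.py <<'E'
ctr=np.array([.5469,.0019,0]);yaw=.188
X=np.array([np.cos(yaw),np.sin(yaw),0]);Y=np.array([-X[1],X[0],0]);Z=np.array([0,0,1.])
hinge=ctr+.05*X+.075*Y+.092*Z
def Rdown(y): # tool x along heading y, z down
    x=np.array([np.cos(y),np.sin(y),0]);return np.stack([x,np.cross(-Z,x),-Z],1)
def delta(P,y):
    o=r.get_obs();Rm=R.from_rotvec(o["tool_rot"]).as_matrix()
    print("pos",o["tool_pos"].round(4),"F",o["contact_force"].round(1),"w",o["gripper_width"].round(4),"t",o["clock"])
    print("dtool",(Rm.T@(np.asarray(P)-o["tool_pos"])).round(4),"rot",R.from_matrix(Rm.T@Rdown(y)).as_rotvec().round(4))
def barpt(th,s=.158,half=.0145):
    a=s*np.cos(th)-.0045*np.sin(th)-half;b=s*np.sin(th)+.0045*np.cos(th)
    return hinge-Y*a+Z*b
E
python3 - <<'E'
from h import *
P=hinge-Y*.005;P[2]=.30;delta(P,yaw)
p=None
for th in np.arange(1.35,-.01,-.075):
    q=barpt(th); a=-(q-hinge)@Y
    print(round(th,3),round(a*1e3,1),round(q[2]*1e3,1), None if p is None else (round((a-p[0])*1e3,1),round((p[1]-q[2])*1e3,1)));p=(a,q[2])
E
```

```text
Traceback (most recent call last):
  File "h.py", line 31, in delta
    print("pos",o["tool_pos"].round(4),"F",o["contact_force"].round(1),"w",o["gripper_width"].round(4),"t",o["clock"])
                                                                           ^^^^^^^^^^^^^^^^^^^^^^^^
AttributeError: 'float' object has no attribute 'round'
```

```bash
sed -i 's/o\["gripper_width"\].round(4)/round(o["gripper_width"],4)/' h.py
python3 - <<'E'
from h import *
P=hinge-Y*.005;P[2]=.30;delta(P,yaw)
p=None
for th in np.arange(1.35,-.01,-.075):
    q=barpt(th); a=-(q-hinge)@Y
    print(round(th,3),round(a*1e3,1),round(q[2]*1e3,1), None if p is None else (round((a-p[0])*1e3,1),round((p[1]-q[2])*1e3,1)));p=(a,q[2])
E
```

```text
pos [ 0.4624 -0.2046  0.299 ] F [ 1.1 -0.6 -0.1] w 0.0002 t 1.15
dtool [ 0.2311 -0.2052 -0.0011] rot [-0.003   0.0041  0.2562]
1.35 15.7 247.1 None
1.275 27.3 244.4 (np.float64(11.5), np.float64(2.7))
1.2 38.6 240.9 (np.float64(11.3), np.float64(3.6))
1.125 49.6 236.5 (np.float64(11.0), np.float64(4.4))
1.05 60.2 231.3 (np.float64(10.6), np.float64(5.2))
0.975 70.4 225.3 (np.float64(10.2), np.float64(6.0))
0.9 80.2 218.6 (np.float64(9.7), np.float64(6.7))
0.825 89.4 211.1 (np.float64(9.2), np.float64(7.5))
0.75 98.0 203.0 (np.float64(8.6), np.float64(8.1))
0.675 106.0 194.2 (np.float64(8.0), np.float64(8.7))
0.6 113.4 184.9 (np.float64(7.3), np.float64(9.3))
0.525 120.0 175.1 (np.float64(6.6), np.float64(9.8))
0.45 125.8 164.8 (np.float64(5.8), np.float64(10.3))
0.375 130.9 154.1 (np.float64(5.1), np.float64(10.7))
0.3 135.1 143.0 (np.float64(4.2), np.float64(11.1))
0.225 138.5 131.6 (np.float64(3.4), np.float64(11.4))
0.15 141.1 120.1 (np.float64(2.5), np.float64(11.6))
0.075 142.7 108.3 (np.float64(1.7), np.float64(11.7))
0.0 143.5 96.5 (np.float64(0.8), np.float64(11.8))
```

Call:
step_arm(translation=[[0.026, -0.023, 0], [0.026, -0.023, 0], [0.026, -0.023, 0], [0.026, -0.023, 0], [0.026, -0.023, 0], [0.026, -0.023, 0], [0.026, -0.023, 0], [0.026, -0.023, 0], [0, 0, 0], [0, 0, 0], [0, 0, 0]], rotation=[[0, 0, 0], [0, 0, 0], [0, 0, 0], [0, 0, 0], [0, 0, 0], [0, 0, 0], [0, 0, 0], [0, 0, 0], [0, 0, 0.1], [0, 0, 0.1], [0, 0, 0.1]], claw=[1, 1, 1, 1, 1, 1, 1, 1, 1, 1, 1])

```text
clock: 2.07
tool_pos: [0.5741, 0.0758, 0.2978]
tool_rot: [-3.128, -0.233, 0.009]
contact_force: [0.1, -0.4, -0.5]
gripper_width: -0.0001
```

```bash
python3 - <<'E'
from h import *
P=hinge-Y*.005;P[2]=.25;delta(P,yaw)
for n in ("side","wrist"): cv2.imwrite(f"pics/{n}1.png",grab_frame(n)[:,:,::-1])
E
```

```text
pos [0.5741 0.0758 0.2978] F [ 0.1 -0.4 -0.5] w -0.0001 t 2.0667
dtool [ 0.0096 -0.0026  0.0477] rot [-0.0055  0.0053 -0.0396]
```

View pics/side1.png

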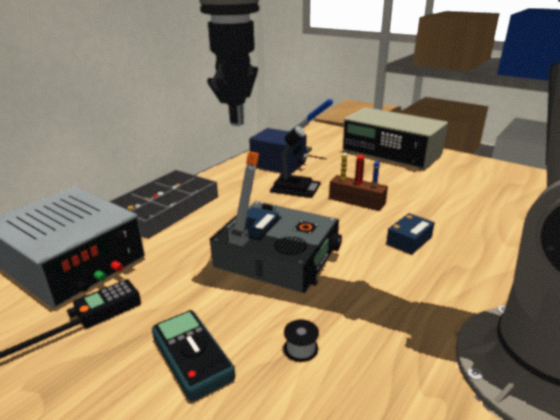

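View pics/wrist1.png

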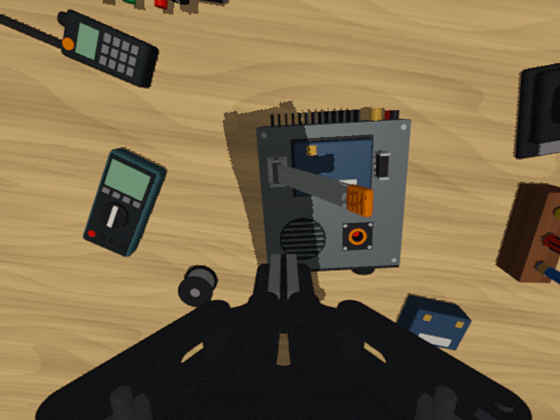

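The side view shows the closed fingers above and left of the raised bar. In the wrist view the bar sleeve is at (360,200), the ring at (358,237) and the cover corners are visible. I'll cross-check the radio's position from this view.

```bash
python3 - <<'E'
from h import *
o=r.get_obs();c=cam("wrist",o)
g=cv2.imread("pics/wrist1.png")[:,:,::-1].copy()
[print(b) for b in blobs(g,(4,150,150),(16,255,255))]
Q=[plane(c,*p,.072) for p in ((258,127),(410,121),(399,265),(266,272))]
for q in Q: print(q.round(4))
C=sum(Q)/4;ax=Q[0]+Q[1]-Q[2]-Q[3];print(C,np.arctan2(ax[1],ax[0]))
print('hole',plane(c,357.5,236.5,.072), 'pred',ctr-.055*X-.035*Y)
print('predicted grip px, various th',[proj(c,barpt(t,.155,0)).round(1) for t in (1.0,1.1,1.2)])
E
```

```text
(array([67.5, 43.5]), [62, 38, 12, 12, 106])
(array([368.1, 202.8]), [364, 190, 9, 27, 214])
(array([363.3, 232.4]), [360, 229, 7, 8, 19])
(array([350.5, 236.3]), [349, 230, 5, 13, 28])
(array([360.2, 241.6]), [355, 238, 11, 7, 26])
[0.6305 0.1178 0.072 ]
[ 0.6669 -0.074   0.072 ]
[ 0.4628 -0.1176  0.072 ]
[0.4202 0.0798 0.072 ]
[0.54510588 0.00152697 0.072     ] 0.19456425279795578
hole [ 0.499207   -0.04477275  0.072     ] pred [ 0.49941041 -0.0427625   0.        ]
predicted grip px, various th [array([367.7, 197.3]), array([353.5, 200.4]), array([337.3, 203.2])]
```

Call:
step_arm(translation=[[0.005, -0.002, 0.01], [0.005, -0.001, 0.015], [0, 0, 0.015], [0, 0, 0.008]], rotation=[[0, 0, -0.02], [0, 0, -0.02], [0, 0, 0], [0, 0, 0]], claw=[1, 1, 1, 1])

```text
clock: 2.5
tool_pos: [0.5849, 0.0791, 0.2483]
tool_rot: [-3.121, -0.326, 0.003]
contact_force: [-0.1, -0.1, -0.4]
gripper_width: -0.0002
```

```bash
python3 - <<'E'
from h import *
delta(barpt(1.35),yaw)
E
```

```text
pos [0.5849 0.0791 0.2483] F [-0.1 -0.1 -0.4] w -0.0002 t 2.5
dtool [-0.002   0.0094  0.0011] rot [-0.0042  0.0015  0.0199]
```

Call:
step_arm(translation=[[-0.002, 0.009, 0.001], [0, 0.011, 0.003], [0, 0.011, 0.003], [0, 0.011, 0.004], [0, 0.011, 0.005], [0, 0.01, 0.006], [0, 0.01, 0.006], [0, 0.009, 0.007], [0, 0.009, 0.008]], rotation=[[0, 0, 0.02], [0, 0, 0], [0, 0, 0], [0, 0, 0], [0, 0, 0], [0, 0, 0], [0, 0, 0], [0, 0, 0], [0, 0, 0]], claw=[1, 1, 1, 1, 1, 1, 1, 1, 1])

```text
clock: 3.25
tool_pos: [0.6023, -0.0216, 0.2017]
tool_rot: [-3.124, -0.3, 0.001]
contact_force: [0.2, 0.1, -0.0]
gripper_width: -0.0001
```

```bash
python3 - <<'E'
from h import *
delta(barpt(.75),yaw)
o=r.get_obs();d=o["tool_pos"]-hinge;print("a,b",-d@Y,d[2],d@X, "corner angle",np.arctan2(d[2],-d@Y+.0145), np.hypot(d[2],-d@Y+.0145))
cv2.imwrite("pics/side2.png",cv2.resize(grab_frame("side")[100:300,180:380,::-1],None,fx=3,fy=3))
E
```

```text
pos [ 0.6023 -0.0216  0.2017] F [ 0.2  0.1 -0. ] w -0.0001 t 3.25
dtool [ 0.     -0.0104 -0.0013] rot [-0.003   0.0003  0.0035]
a,b 0.10848143113175446 0.1096689377105142 3.089679007854624e-05 corner angle 0.7282394642530312 0.1647777542684907
```

View pics/side2.png

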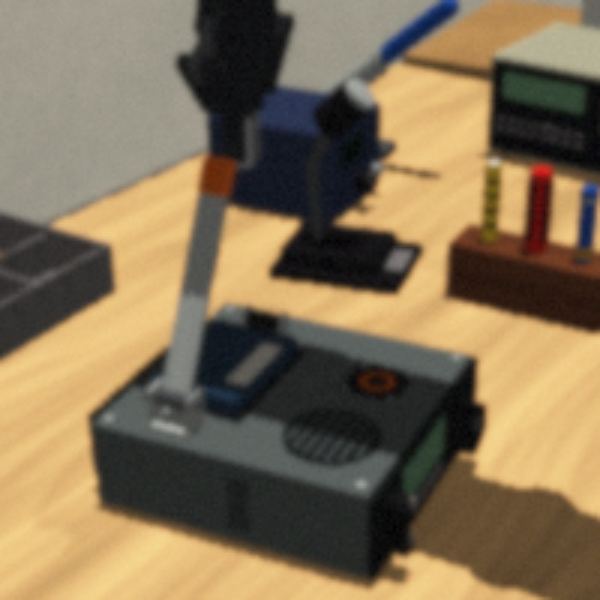

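```bash
python3 - <<'E'
from h import *
s=cam("side")
print([(t,proj(s,barpt(t,.155,0)).round(0)) for t in (.7,.8,.9,1,1.1,1.2)])
o=r.get_obs();print(proj(s,o["tool_pos"]))
cv2.imwrite("pics/wrist2.png",grab_frame("wrist")[:,:,::-1])
E
```

```text
[(0.7, array([262., 166.])), (0.8, array([259., 163.])), (0.9, array([256., 161.])), (1, array([253., 159.])), (1.1, array([250., 158.])), (1.2, array([246., 158.]))]
[260.92877218 165.38623281]
```

View pics/wrist2.png

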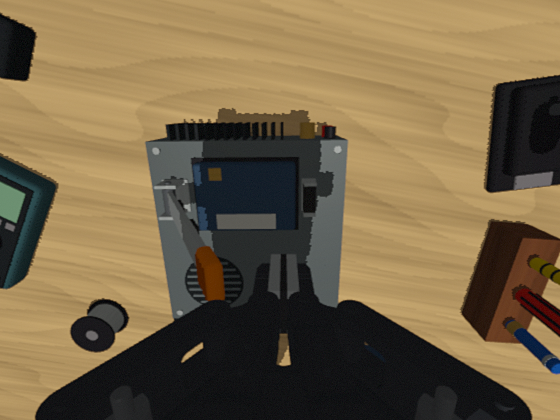

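```bash
python3 - <<'E'
from h import *
s=cam("side");w=cam("wrist",r.get_obs())
print('tcp',proj(w,r.get_obs()["tool_pos"]))
print([(t,proj(w,barpt(t,.155,0)).round(0),proj(w,barpt(t,.168,0)).round(0)) for t in (.8,.9,1,1.1,1.2,1.3,1.5)],proj(w,hinge))
g=grab_frame("wrist");[print(b) for b in blobs(g,(4,150,100),(16,255,255))]
g=grab_frame("side");[print(b) for b in blobs(g,(4,130,100),(16,255,255))]
p,e=tri(s,(252.5,159),w,(210,275));print(p,e,(p-hinge)@X,-(p-hinge)@Y,p[2]-.092)
E
```

```text
tcp [283.9030891 249.0432429]
[(0.8, array([276., 252.]), array([292., 259.])), (0.9, array([255., 260.]), array([268., 269.])), (1, array([230., 267.]), array([240., 278.])), (1.1, array([202., 274.]), array([207., 287.])), (1.2, array([170., 280.]), array([171., 295.])), (1.3, array([136., 285.]), array([131., 301.])), (1.5, array([ 68., 290.]), array([ 49., 308.]))] [172.55664543 198.35989991]
(array([514.4, 292. ]), [486, 239, 64, 103, 1705])
(array([215.8, 281.3]), [208, 264, 16, 36, 426])
(array([340.6, 112.1]), [316, 101, 54, 23, 295])
(array([392.1, 108. ]), [389, 107, 7, 3, 12])
(array([250.9, 158.5]), [245, 152, 13, 13, 114])
(array([354.7, 170.5]), [342, 154, 26, 31, 151])
(array([333.3, 181.9]), [328, 174, 12, 26, 70])
(array([372.5, 185.8]), [358, 177, 30, 15, 172])
(array([383.4, 202.9]), [376, 193, 12, 18, 29])
(array([341.5, 201.5]), [335, 200, 13, 4, 15])
(array([352.8, 204.4]), [349, 203, 9, 3, 10])
(array([366.4, 207.7]), [359, 206, 15, 5, 16])
(array([334.6, 253.7]), [332, 252, 6, 4, 10])
(array([ 85.1, 255.6]), [84, 254, 3, 5, 8])
(array([334.1, 259.7]), [331, 25
[... 385 characters left out ...]
[338.6, 286.8]), [337, 284, 6, 7, 17])
(array([376.5, 289.1]), [373, 285, 9, 9, 19])
(array([ 21.9, 289.4]), [20, 287, 5, 6, 9])
(array([332.8, 286.8]), [330, 286, 6, 3, 8])
(array([397.3, 289.4]), [395, 287, 5, 7, 10])
(array([363. , 296.7]), [360, 295, 8, 4, 10])
(array([385.4, 299.8]), [383, 298, 5, 5, 11])
(array([ 83.8, 308.1]), [79, 305, 10, 7, 55])
(array([ 59.6, 337.3]), [56, 334, 9, 7, 14])
(array([449. , 341.9]), [445, 337, 9, 10, 21])
(array([ 49.6, 341.8]), [45, 339, 10, 6, 19])
(array([ 15.9, 356.2]), [12, 354, 9, 6, 12])
(array([  9.6, 358.9]), [7, 357, 6, 4, 8])
[0.59208295 0.01515828 0.22945103] 0.0022136698955942 -0.0031352776557542748 0.07041977209879915 0.13745103082746293
```

```bash
python3 - <<'E'
from h import *
s=cam("side");w=cam("wrist",r.get_obs());p=r.get_obs()["tool_pos"]
for dz in (0,.005,.01,.015,.02): print(dz,proj(w,p+[0,0,dz]).round(1),proj(s,p+[0,0,dz]).round(1))
f=cv2.imread("pics/wrist2.png");a=cv2.resize(f[210:360,180:380],None,fx=4,fy=4,interpolation=cv2.INTER_CUBIC)
cv2.imwrite("pics/w2z.png",a)
f=grab_frame("side")[:,:,::-1];cv2.imwrite("pics/s2z.png",cv2.resize(f[90:210,200:320],None,fx=5,fy=5,interpolation=cv2.INTER_CUBIC))
E
```

```text
0 [283.9 249. ] [259.7 165. ]
0.005 [283.9 252.7] [259.6 162.8]
0.01 [283.9 256.5] [259.5 160.6]
0.015 [283.9 260.6] [259.4 158.4]
0.02 [283.8 264.9] [259.3 156.2]
```

View pics/w2z.png

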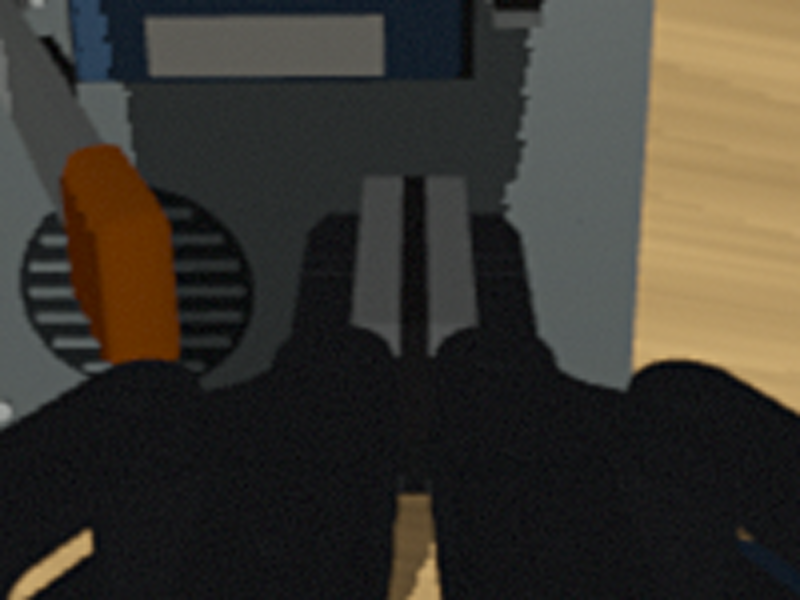

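View pics/s2z.png

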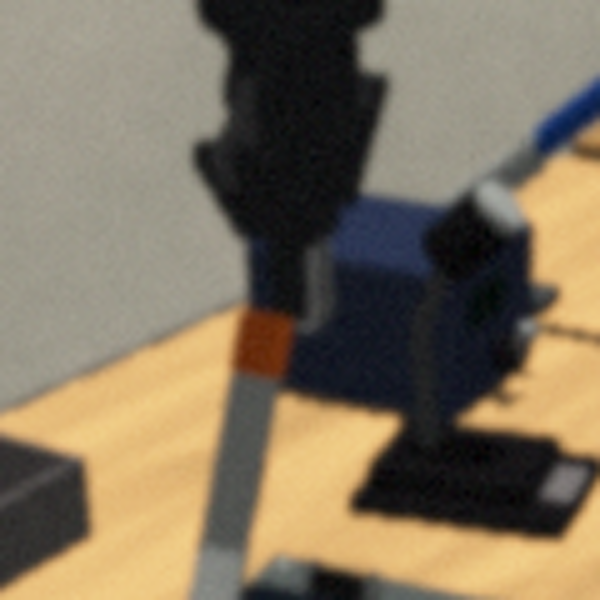

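```bash
python3 - <<'E'
from h import *
o=r.get_obs();s=cam("side");w=cam("wrist",o);Rm=R.from_rotvec(o["tool_rot"]).as_matrix()
for dz in (0,.005,.01,.015,.02):
  print(dz,[proj(w,o["tool_pos"]+Rm@[x,.0,-dz]).round(1) for x in (-.011,0,.011)],[proj(s,o["tool_pos"]+Rm@[x,y,-dz]).round(1) for x,y in ((-.011,-.007),(-.011,.007),(.011,-.007))])
print("pad end wrist y",210+178/4-.4, "side tip bottom",200+318/5,90+330/5)
E
```

```text
0 [array([283.9, 264.6]), array([283.9, 249. ]), array([283.9, 232.9])] [array([262.5, 166.9]), array([265.5, 164.5]), array([253.3, 165.2])]
0.005 [array([283.9, 268.6]), array([283.9, 252.7]), array([283.9, 236.1])] [array([262.4, 164.7]), array([265.5, 162.3]), array([253.2, 163. ])]
0.01 [array([283.9, 272.8]), array([283.9, 256.5]), array([284. , 239.6])] [array([262.3, 162.5]), array([265.4, 160.2]), array([253.1, 160.8])]
0.015 [array([283.9, 277.2]), array([283.9, 260.6]), array([284. , 243.2])] [array([262.3, 160.3]), array([265.3, 158. ]), array([253.1, 158.6])]
0.02 [array([283.9, 281.9]), array([284. , 264.8]), array([284. , 247.1])] [array([262.2, 158. ]), array([265.3, 155.7]), array([253. , 156.4])]
pad end wrist y 254.1 side tip bottom 263.6 156.0
```

Check: the fingers ended up past the bar with no force, and the bar is still at about 1.08 rad. Both views put the shut fingertips about 20 mm behind the stated TCP, so the path went over the bar's end. I'll go back over it and repeat the arc lower.

Call:
step_arm(translation=[[0, 0, -0.025], [0, 0, -0.025], [0, 0, -0.02], [0, -0.02, 0], [0, -0.025, 0], [0, -0.025, 0], [0, -0.025, 0], [0, -0.015, 0.01], [0, -0.002, 0.015], [0, 0, 0.015], [0, 0, 0]], rotation=[[0, 0, 0], [0, 0, 0], [0, 0, 0], [0, 0, 0], [0, 0, 0], [0, 0, 0], [0, 0, 0], [0, 0, 0], [0, 0, 0], [0, 0, 0], [0, 0, 0]], claw=[1, 1, 1, 1, 1, 1, 1, 1, 1, 1, 1])

```text
clock: 4.42
tool_pos: [0.5796, 0.1072, 0.2427]
tool_rot: [-3.118, -0.323, -0.017]
contact_force: [-0.4, 0.3, -0.2]
gripper_width: 0.0
```

```bash
python3 - <<'E'
from h import *
delta(barpt(1.35)-[0,0,.018],yaw)
E
```

```text
pos [0.5796 0.1072 0.2427] F [-0.4  0.3 -0.2] w 0.0 t 4.4167
dtool [-0.0027  0.0381  0.0133] rot [-0.006  -0.0113  0.0185]
```

Call:
step_arm(translation=[[-0.001, 0.012, 0.007], [-0.001, 0.012, 0.006], [0, 0.012, 0.001], [0, 0.011, 0.003], [0, 0.011, 0.003], [0, 0.01, 0.004], [0, 0.01, 0.005], [0, 0.01, 0.006], [0, 0.01, 0.006]], rotation=[[-0.006, -0.011, 0.018], [0, 0, 0], [0, 0, 0], [0, 0, 0], [0, 0, 0], [0, 0, 0], [0, 0, 0], [0, 0, 0], [0, 0, 0]], claw=[1, 1, 1, 1, 1, 1, 1, 1, 1])

```text
clock: 5.17
tool_pos: [0.5995, 0.0013, 0.2031]
tool_rot: [3.127, 0.293, 0.008]
contact_force: [-0.0, 0.5, 0.2]
gripper_width: 0.0003
```

```bash
cat >> h.py <<'E'
def st(n):
    o=r.get_obs();d=o["tool_pos"]-hinge;print("a,b,x",(-d@Y).round(4),d[2].round(4),(d@X).round(4))
    w=cam("wrist",o);g=grab_frame("wrist")
    for b in blobs(g,(4,150,100),(16,255,255),60): print(b)
    print([(t,proj(w,barpt(t,.155,0)).round(0)) for t in np.arange(0,1.3,.2).round(1)])
    cv2.imwrite(f"pics/{n}.png",g[:,:,::-1])
E
python3 - <<'E'
from h import *
delta(barpt(.9)-[0,0,.018],yaw)
st("wrist3")
E
```

```text
pos [0.5995 0.0013 0.2031] F [-0.   0.5  0.2] w 0.0003 t 5.1667
dtool [-0.0016 -0.0052  0.0025] rot [ 0.001  -0.0051 -0.0012]
a,b,x 0.0854 0.1111 0.0016
(array([527.9, 300.1]), [503, 240, 57, 103, 1325])
[(np.float64(0.0), array([355., 202.])), (np.float64(0.2), array([358., 213.])), (np.float64(0.4), array([355., 225.])), (np.float64(0.6), array([341., 239.])), (np.float64(0.8), array([315., 254.])), (np.float64(1.0), array([274., 269.])), (np.float64(1.2), array([219., 282.]))]
```

View pics/wrist3.png

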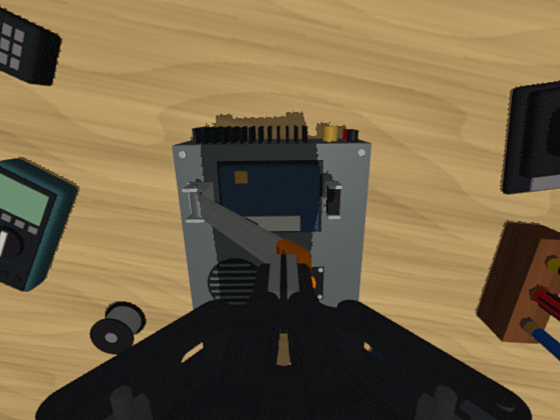

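Now the bar is moving with the fingers (sleeve at (300,250), just past the fingertips). I'll continue the arc.

Call:
step_arm(translation=[[0, 0.006, 0.008], [0, 0.008, 0.008], [0, 0.008, 0.009], [0, 0.007, 0.009], [0, 0.006, 0.01], [0, 0.006, 0.01], [0, 0.005, 0.01], [0, 0.004, 0.011]], rotation=[[0, 0, 0], [0, 0, 0], [0, 0, 0], [0, 0, 0], [0, 0, 0], [0, 0, 0], [0, 0, 0], [0, 0, 0]], claw=[1, 1, 1, 1, 1, 1, 1, 1])

```text
clock: 5.88
tool_pos: [0.6101, -0.0546, 0.1197]
tool_rot: [3.127, 0.292, 0.007]
contact_force: [1.5, 0.6, 1.5]
gripper_width: -0.0004
```

```bash
python3 - <<'E'
from h import *
delta(barpt(.15)-[0,0,.018],yaw)
st("wrist4")
E
```

```text
pos [ 0.6101 -0.0546  0.1197] F [1.5 0.6 1.5] w -0.0004 t 5.8833
dtool [-0.0016 -0.0013  0.0176] rot [ 0.0013 -0.0045 -0.002 ]
a,b,x 0.1424 0.0277 0.0015
(array([296.6, 253.9]), [270, 244, 45, 38, 522])
(array([539.4, 347.9]), [510, 277, 50, 124, 2410])
[(np.float64(0.0), array([302., 236.])), (np.float64(0.2), array([298., 257.])), (np.float64(0.4), array([281., 284.])), (np.float64(0.6), array([244., 319.])), (np.float64(0.8), array([176., 363.])), (np.float64(1.0), array([ 67., 416.])), (np.float64(1.2), array([-86., 470.]))]
```

View pics/wrist4.png

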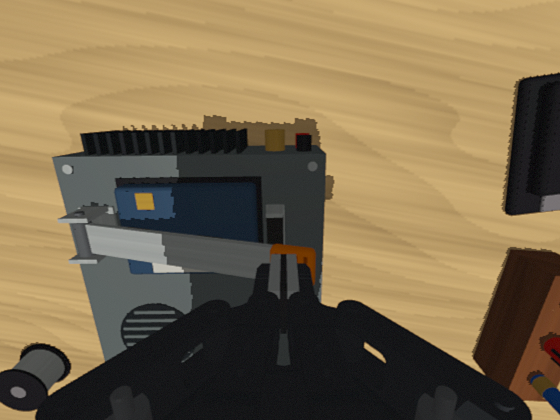

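Call:
step_arm(translation=[[0, 0.002, 0.01], [0, 0.001, 0.01], [0, 0, 0.006], [0, 0, 0.004]], rotation=[[0, 0, 0], [0, 0, 0], [0, 0, 0], [0, 0, 0]], claw=[1, 1, 1, 1])

```text
clock: 6.27
tool_pos: [0.6094, -0.0587, 0.0836]
tool_rot: [3.128, 0.291, 0.002]
contact_force: [-0.8, -0.3, 0.8]
gripper_width: -0.0
```

Call:
step_arm(translation=[[0, 0, 0.003], [0, 0, 0.003]], rotation=[[0, 0, 0], [0, 0, 0]], claw=[1, 1])

```text
clock: 6.43
tool_pos: [0.6093, -0.0582, 0.0766]
tool_rot: [3.128, 0.292, 0.001]
contact_force: [-0.8, 0.2, 0.6]
gripper_width: -0.0
```

```bash
python3 - <<'E'
from h import *
st("wrist5")
s=cam("side");f=grab_frame("side");print([(t,proj(s,barpt(t,.155,0)).round(1)) for t in (0,.05,.1,.2)])
[print(b) for b in blobs(f,(4,150,100),(14,255,255),20)]
cv2.imwrite("pics/side5.png",cv2.resize(f[150:300,200:360,::-1],None,fx=5,fy=4*5/4,interpolation=cv2.INTER_CUBIC)[:600])
E
```

```text
a,b,x 0.1457 -0.0154 0.0001
(array([303.6, 254.8]), [276, 244, 46, 41, 716])
(array([554.7, 409.4]), [546, 391, 14, 29, 218])
[(np.float64(0.0), array([300., 265.])), (np.float64(0.2), array([296., 298.])), (np.float64(0.4), array([272., 346.])), (np.float64(0.6), array([212., 418.])), (np.float64(0.8), array([ 86., 530.])), (np.float64(1.0), array([-167.,  704.])), (np.float64(1.2), array([-632.,  954.]))]
[(0, array([271. , 199.3])), (0.05, array([270.8, 196.5])), (0.1, array([270.6, 193.6])), (0.2, array([269.9, 188.2]))]
(array([360.6, 156.4]), [357, 154, 8, 8, 20])
(array([335.4, 178.6]), [330, 176, 10, 7, 36])
(array([371.8, 186.1]), [357, 177, 30, 15, 137])
(array([348.4, 181.2]), [342, 178, 12, 7, 54])
(array([ 83.9, 308. ]), [79, 305, 10, 7, 54])
```

View pics/wrist5.png

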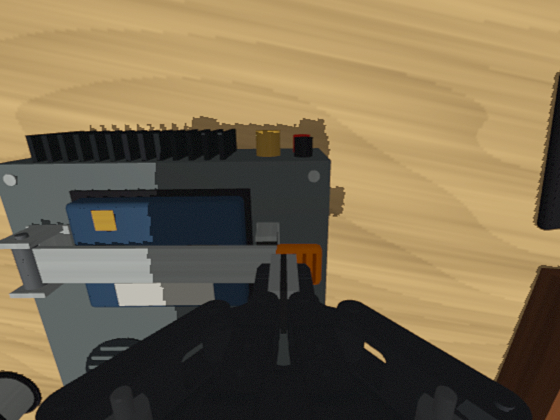

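View pics/side5.png

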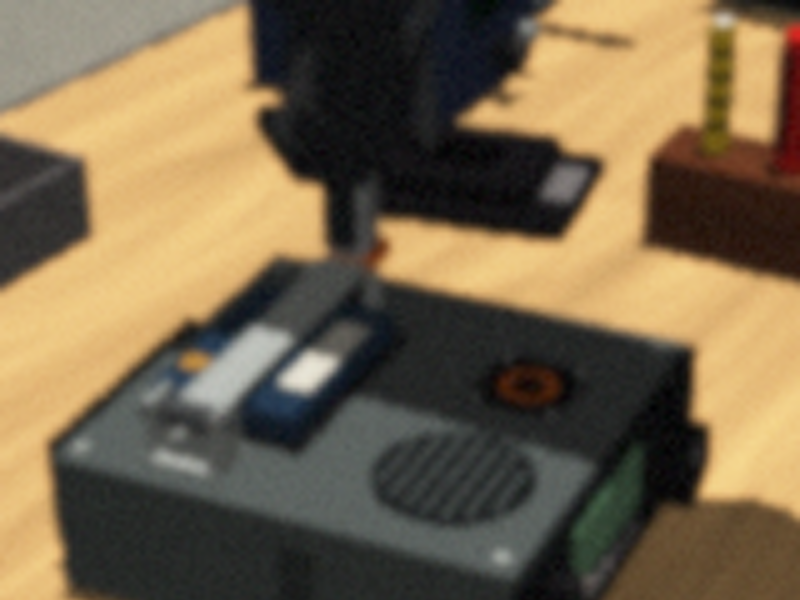

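Call:
step_arm(translation=[[0, 0, 0.003], [0, 0, 0.002]], rotation=[[0, 0, 0], [0, 0, 0]], claw=[1, 1])

```text
clock: 6.7
tool_pos: [0.6099, -0.0581, 0.0729]
tool_rot: [3.127, 0.292, 0.003]
contact_force: [-13.3, -1.1, 31.9]
gripper_width: 0.0004
```

Call:
step_arm(translation=[[0, 0, 0.002], [0, 0, 0.002]], rotation=[[0, 0, 0], [0, 0, 0]], claw=[1, 1])

```text
clock: 6.87
tool_pos: [0.6101, -0.0581, 0.0728]
tool_rot: [3.126, 0.291, 0.004]
contact_force: [-17.2, 0.1, 38.7]
gripper_width: 0.0002
```

Force rose to 39 N with the bar at its stop, and contact came 24 mm below where the TCP reading puts the fingertips. I'll lift off and check the bar.

Call:
step_arm(translation=[[0, 0, -0.005], [0, 0, -0.02], [0, 0, -0.035], [0, 0, -0.04], [0, 0, -0.04], [0, 0, -0.035], [0, 0, -0.01], [0, 0, 0]], rotation=[[0, 0, 0], [0, 0, 0], [0, 0, 0], [0, 0, 0], [0, 0, 0], [0, 0, 0], [0, 0, 0], [0, 0, 0]], claw=[1, 1, 1, 1, 1, 1, 0.6, 0.5])

```text
clock: 7.53
tool_pos: [0.6084, -0.0566, 0.268]
tool_rot: [3.126, 0.293, 0.005]
contact_force: [0.1, 0.5, -1.0]
gripper_width: 0.0233
```

```bash
python3 - <<'E'
from h import *
delta([.5725,-.334,.25],.11)
st("wrist6")
f=grab_frame("side");s=cam("side");[print(b) for b in blobs(f,(4,150,100),(14,255,255),20)];print([(t,proj(s,barpt(t,.155,0)).round(1)) for t in (0,.05,.1,.2)])
cv2.imwrite("pics/side6.png",cv2.resize(f[150:300,200:400,::-1],None,fx=4,fy=4,interpolation=cv2.INTER_CUBIC))
E
```

```text
pos [ 0.6084 -0.0566  0.268 ] F [ 0.1  0.5 -1. ] w 0.0233 t 7.5333
dtool [-0.087   0.2658  0.0184] rot [ 0.0023 -0.0033  0.0772]
a,b,x 0.144 0.176 -0.0005
(array([291.4, 182.9]), [282, 175, 20, 19, 217])
(array([456.5, 262. ]), [435, 219, 53, 91, 1428])
[(np.float64(0.0), array([293., 185.])), (np.float64(0.2), array([290., 191.])), (np.float64(0.4), array([280., 199.])), (np.float64(0.6), array([263., 207.])), (np.float64(0.8), array([236., 216.])), (np.float64(1.0), array([200., 224.])), (np.float64(1.2), array([157., 230.]))]
(array([360.5, 156.2]), [357, 154, 8, 7, 20])
(array([335.3, 178.5]), [330, 176, 10, 7, 34])
(array([348.1, 181.1]), [342, 177, 12, 8, 53])
(array([364.9, 184.7]), [359, 178, 12, 12, 67])
(array([379.8, 188. ]), [373, 184, 14, 8, 60])
(array([272.1, 200. ]), [266, 197, 11, 7, 27])
(array([ 83.8, 308.1]), [79, 305, 10, 7, 55])
[(0, array([271. , 199.3])), (0.05, array([270.8, 196.5])), (0.1, array([270.6, 193.6])), (0.2, array([269.9, 188.2]))]
```

View pics/wrist6.png

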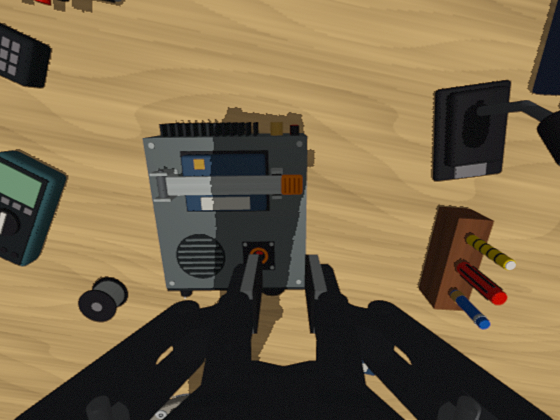

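View pics/side6.png

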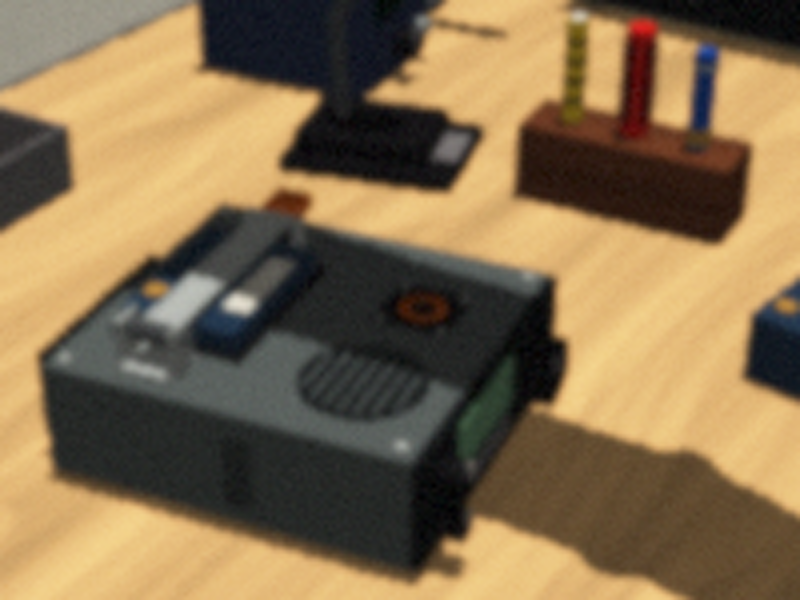

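The bar lies flat in its fork: the sleeve is at (272,200) in the side view, where 0 rad predicts (271,199). Next is the stylus, whose top is at (511,265) in the wrist view.

Call:
step_arm(translation=[[-0.01, 0.028, 0], [-0.011, 0.033, 0], [-0.011, 0.033, 0], [-0.011, 0.033, 0], [-0.011, 0.033, 0], [-0.011, 0.033, 0], [-0.011, 0.033, 0], [-0.004, 0.015, 0], [0, 0, 0]], rotation=[[0, 0, 0], [0, 0, 0], [0, 0, 0], [0, 0, 0], [0, 0, 0], [0, 0, 0], [0, 0, 0], [0, 0, 0.077], [0, 0, 0]], claw=[0.5, 0.5, 0.5, 0.5, 0.5, 0.5, 0.4, 0.4, 0.4])

```text
clock: 8.38
tool_pos: [0.5669, -0.3153, 0.2469]
tool_rot: [-3.13, -0.18, 0.03]
contact_force: [-0.1, 0.2, -0.3]
gripper_width: 0.0513
```

```bash
python3 - <<'E'
from h import *
delta([.5725,-.334,.2],.11)
o=r.get_obs();w=cam("wrist",o);print(proj(w,[.5725,-.334,.13]),proj(w,[.5725,-.334,.055]))
g=grab_frame("wrist");cv2.imwrite("pics/wrist7.png",g[:,:,::-1])
E
```

```text
pos [ 0.5669 -0.3153  0.2469] F [-0.1  0.2 -0.3] w 0.0513 t 8.3833
dtool [0.0043 0.0196 0.0467] rot [-0.0077  0.019   0.0047]
[303.76622689 192.17530643] [300.25537958 175.44694936]
```

View pics/wrist7.png

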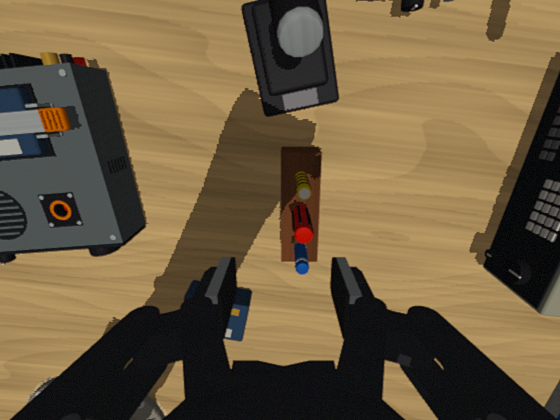

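Call:
step_arm(translation=[[0.004, 0.018, 0.01], [0, 0, 0.01], [0, 0, 0]], rotation=[[-0.008, 0.019, 0.005], [0, 0, 0], [0, 0, 0]], claw=[0.4, 0.4, 0.4])

```text
clock: 8.68
tool_pos: [0.5729, -0.3278, 0.2218]
tool_rot: [-3.132, -0.19, 0.005]
contact_force: [0.8, 1.3, -0.5]
gripper_width: 0.0517
```

```bash
python3 - <<'E'
from h import *
delta([.5725,-.3345,.062],.11)
o=r.get_obs();w=cam("wrist",o);print(proj(w,[.5725,-.3345,.13]),proj(w,[.5725,-.3345,.055]))
g=grab_frame("wrist");cv2.imwrite("pics/wrist8.png",cv2.resize(g[100:300,180:400,::-1],None,fx=3,fy=3))
E
```

```text
pos [ 0.5729 -0.3278  0.2218] F [ 0.8  1.3 -0.5] w 0.0517 t 8.6833
dtool [-0.0007  0.0072  0.1598] rot [-0.0039  0.0031  0.0111]
[291.19451989 205.9677375 ] [289.82156911 186.30966747]
```

View pics/wrist8.png

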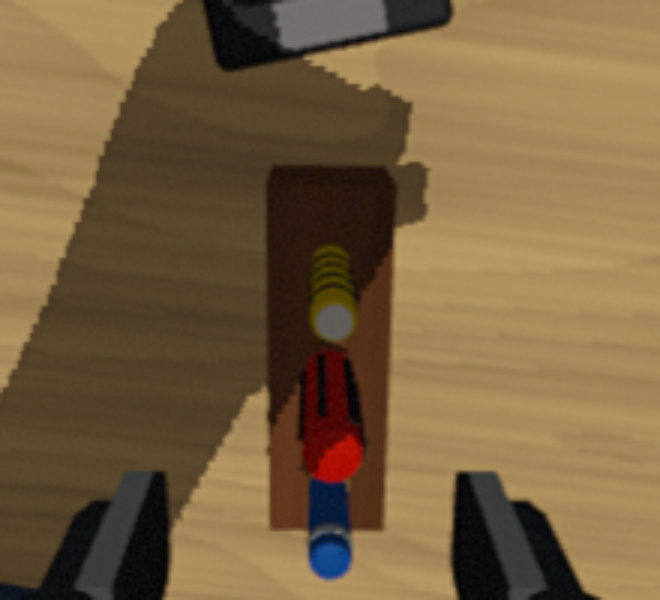

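Call:
step_arm(translation=[[-0.001, 0.006, 0.01], [0, 0.001, 0.015], [0, 0, 0.015], [0, 0, 0.015], [0, 0, 0.015], [0, 0, 0]], rotation=[[-0.004, 0.003, 0.011], [0, 0, 0], [0, 0, 0], [0, 0, 0], [0, 0, 0], [0, 0, 0]], claw=[0.4, 0.4, 0.4, 0.4, 0.4, 0.4])

```text
clock: 9.23
tool_pos: [0.5746, -0.3312, 0.1488]
tool_rot: [3.135, 0.182, 0.004]
contact_force: [-1.1, -0.1, 0.5]
gripper_width: 0.0511
```

```bash
python3 - <<'E'
from h import *
delta([.572,-.3345,.062],.11)
o=r.get_obs();w=cam("wrist",o);print(proj(w,[.572,-.3345,.13]),proj(w,[.572,-.3345,.055]))
g=grab_frame("wrist");cv2.imwrite("pics/wrist9.png",g[:,:,::-1])
g=grab_frame("side");cv2.imwrite("pics/side9.png",cv2.resize(g[90:240,280:430,::-1],None,fx=4,fy=4,interpolation=cv2.INTER_CUBIC))
E
```

```text
pos [ 0.5746 -0.3312  0.1488] F [-1.1 -0.1  0.5] w 0.0511 t 9.2333
dtool [-0.0032  0.0029  0.0868] rot [ 0.0014 -0.0022  0.0063]
[288.08097389 240.89253903] [286.74347109 207.59257915]
```

View pics/wrist9.png

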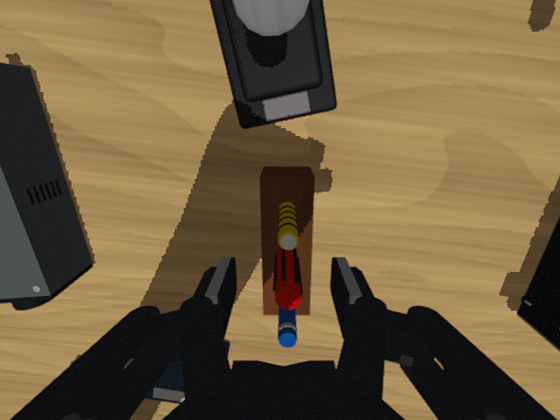

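View pics/side9.png

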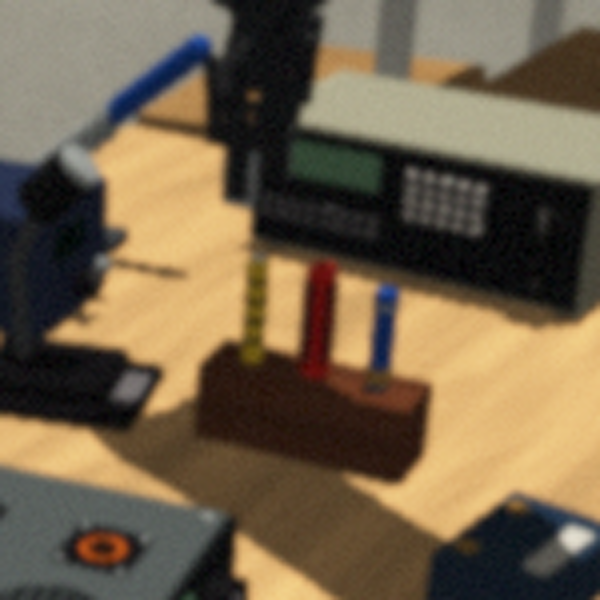

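```bash
python3 - <<'E'
from h import *
c=cam("top");print(plane(c,405,137,.18),plane(c,404,148,.17)); s=cam("side");w=cam("wrist",r.get_obs())
print(tri(c,(405,137),s,(299,130)))
E
```

```text
[ 0.70964333 -0.29926115  0.18      ] [ 0.68468925 -0.29892885  0.17      ]
(array([ 0.70285929, -0.30172086,  0.18233865]), np.float64(0.013205932742964228))
```

Call:
step_arm(translation=[[-0.003, 0.003, 0.01], [-0.001, 0, 0.015], [0, 0, 0.015], [0, 0, 0.01], [0, 0, 0]], rotation=[[0, 0, 0], [0, 0, 0], [0, 0, 0], [0, 0, 0], [0, 0, 0]], claw=[0.4, 0.4, 0.4, 0.4, 0.4])

```text
clock: 9.75
tool_pos: [0.5748, -0.3373, 0.1037]
tool_rot: [3.129, 0.183, 0.019]
contact_force: [-0.3, 0.5, 0.2]
gripper_width: 0.0511
```

```bash
python3 - <<'E'
from h import *
delta([.571,-.3345,.062],.11)
o=r.get_obs();w=cam("wrist",o);print(proj(w,[.571,-.3345,.13]),proj(w,[.571,-.3345,.055]))
g=grab_frame("wrist");cv2.imwrite("pics/wrist10.png",g[:,:,::-1])
E
```

```text
pos [ 0.5748 -0.3373  0.1037] F [-0.3  0.5  0.2] w 0.0511 t 9.75
dtool [-0.0039 -0.0035  0.0417] rot [ 0.0079 -0.0116  0.0067]
[278.4338819  275.57502999] [279.2151067  226.16858675]
```

View pics/wrist10.png

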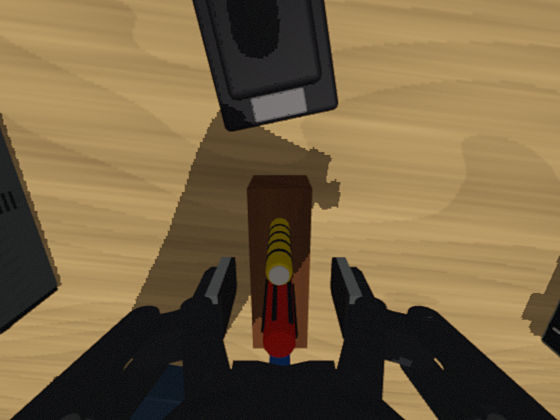

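Call:
step_arm(translation=[[-0.003, -0.003, 0.01], [-0.001, 0, 0.012], [0, 0, 0.01], [0, 0, 0.006], [0, 0, 0]], rotation=[[0.008, -0.011, 0.006], [0, 0, 0], [0, 0, 0], [0, 0, 0], [0, 0, 0]], claw=[0.4, 0.4, 0.4, 0.4, 0.4])

```text
clock: 10.22
tool_pos: [0.5716, -0.3355, 0.0652]
tool_rot: [3.136, 0.172, 0.004]
contact_force: [-0.2, -0.2, 0.6]
gripper_width: 0.0509
```

```bash
python3 - <<'E'
from h import *
delta([.571,-.3345,.062],.11)
g=grab_frame("wrist");cv2.imwrite("pics/wrist11.png",g[:,:,::-1])
g=grab_frame("side");cv2.imwrite("pics/side11.png",cv2.resize(g[90:240,280:430,::-1],None,fx=4,fy=4,interpolation=cv2.INTER_CUBIC))
E
```

```text
pos [ 0.5716 -0.3355  0.0652] F [-0.2 -0.2  0.6] w 0.0509 t 10.2167
dtool [-0.0005 -0.001   0.0032] rot [ 0.0013 -0.0026 -0.0002]
```

View pics/wrist11.png

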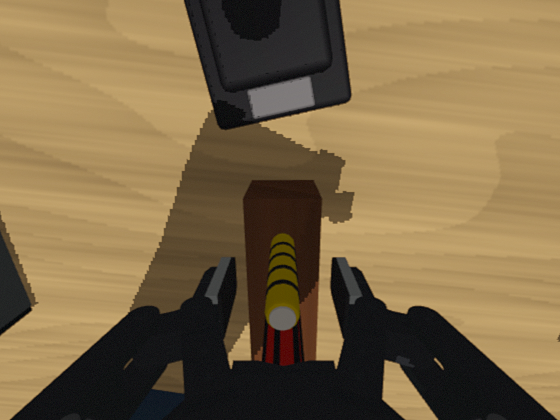

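View pics/side11.png

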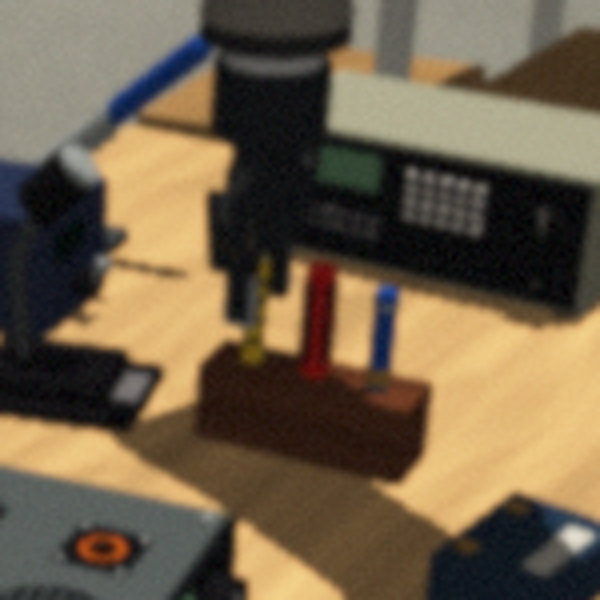

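The pads straddle the stylus (top at (282,318), centred). I'll go slightly lower and close.

Call:
step_arm(translation=[[0, 0.001, 0.005], [0, 0, 0], [0, 0, 0], [0, 0, 0], [0, 0, 0], [0, 0, 0], [0, 0, 0], [0, 0, 0], [0, 0, 0], [0, 0, 0]], rotation=[[0, 0, 0], [0, 0, 0], [0, 0, 0], [0, 0, 0], [0, 0, 0], [0, 0, 0], [0, 0, 0], [0, 0, 0], [0, 0, 0], [0, 0, 0]], claw=[0.4, 0.4, 1, 1, 1, 1, 1, 1, 1, 1], force=60)

```text
clock: 11.15
tool_pos: [0.5732, -0.3367, 0.0627]
tool_rot: [3.134, 0.173, 0.009]
contact_force: [-0.2, -0.3, -1.3]
gripper_width: 0.0134
```

```bash
python3 - <<'E'
from h import *
delta([.571,-.3345,.062],.11)
g=grab_frame("wrist");cv2.imwrite("pics/wrist12.png",g[:,:,::-1])
g=grab_frame("side");cv2.imwrite("pics/side12.png",cv2.resize(g[90:240,280:430,::-1],None,fx=4,fy=4,interpolation=cv2.INTER_CUBIC))
E
```

```text
pos [ 0.5732 -0.3367  0.0627] F [-0.2 -0.3 -1.3] w 0.0134 t 11.15
dtool [-0.002  -0.0024  0.0007] rot [ 0.0026 -0.0055  0.0002]
```

View pics/wrist12.png

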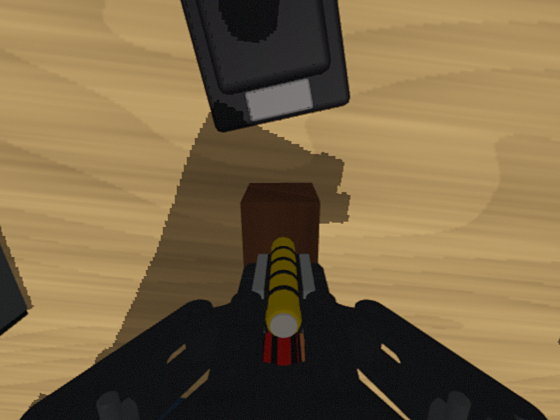

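View pics/side12.png

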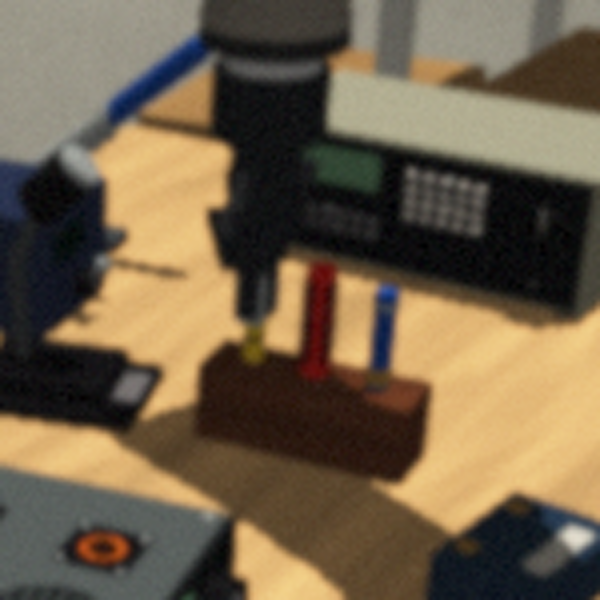

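Call:
step_arm(translation=[[0, 0, -0.005], [0, 0, -0.01], [0, 0, -0.015], [0, 0, -0.02], [0, 0, -0.025], [0, 0, -0.025], [0, 0, -0.025], [0, 0, -0.02], [0, 0, -0.01], [0, 0, 0]], rotation=[[0, 0, 0], [0, 0, 0], [0, 0, 0], [0, 0, 0], [0, 0, 0], [0, 0, 0], [0, 0, 0], [0, 0, 0], [0, 0, 0], [0, 0, 0]], claw=[1, 1, 1, 1, 1, 1, 1, 1, 1, 1])

```text
clock: 12.08
tool_pos: [0.5722, -0.3369, 0.2319]
tool_rot: [3.133, 0.172, 0.013]
contact_force: [0.6, -0.3, -0.6]
gripper_width: 0.0135
```

```bash
python3 - <<'E'
from h import *
hole=np.array([.4993,-.0437,.2]);delta(hole,.11)
g=grab_frame("wrist");cv2.imwrite("pics/wrist13.png",g[:,:,::-1])
g=grab_frame("side");cv2.imwrite("pics/side13.png",cv2.resize(g[40:240,250:450,::-1],None,fx=3,fy=3,interpolation=cv2.INTER_CUBIC))
E
```

```text
pos [ 0.5722 -0.3369  0.2319] F [ 0.6 -0.3 -0.6] w 0.0135 t 12.0833
dtool [-0.0406 -0.2996  0.0301] rot [ 0.0048 -0.0083 -0.0001]
```

View pics/wrist13.png

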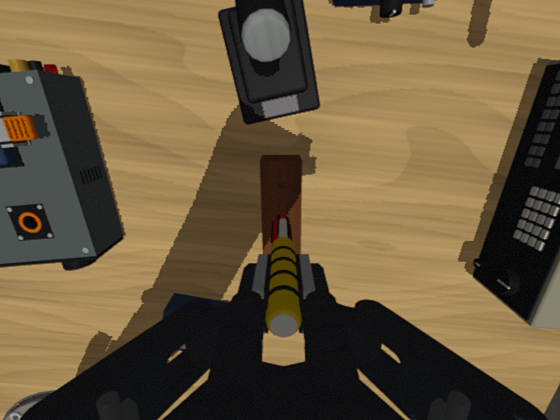

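View pics/side13.png

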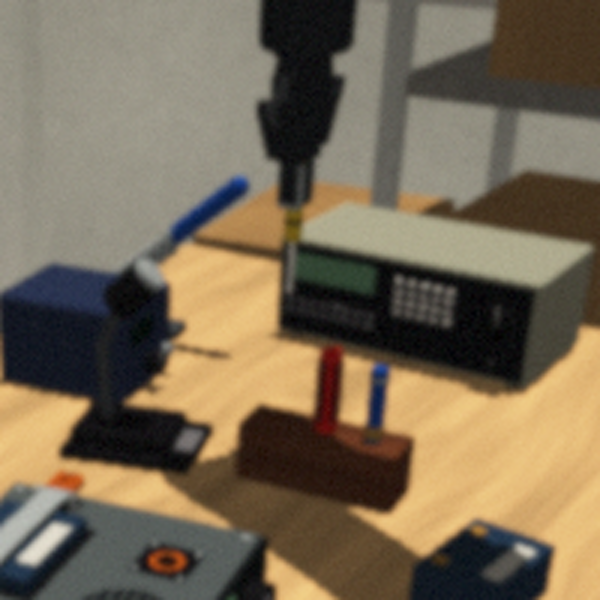

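The stylus is lifted and upright, with its white tip at about (346,138) in the side view. The other two tools haven't moved. Next, over to the hole.

Call:
step_arm(translation=[[-0.004, -0.025, 0], [-0.005, -0.033, 0], [-0.005, -0.033, 0], [-0.005, -0.033, 0], [-0.005, -0.033, 0], [-0.005, -0.033, 0], [-0.005, -0.033, 0], [-0.005, -0.033, 0.005], [-0.002, -0.015, 0.01], [0, 0, 0.01], [0, 0, 0]], rotation=[[0.005, -0.008, 0], [0, 0, 0], [0, 0, 0], [0, 0, 0], [0, 0, 0], [0, 0, 0], [0, 0, 0], [0, 0, 0], [0, 0, 0], [0, 0, 0], [0, 0, 0]], claw=[1, 1, 1, 1, 1, 1, 1, 1, 1, 1, 1])

```text
clock: 13.1
tool_pos: [0.4874, -0.0604, 0.1864]
tool_rot: [-3.129, -0.169, 0.041]
contact_force: [-0.5, -0.1, -0.2]
gripper_width: 0.0135
```

```bash
cat >> h.py <<'E'
def tiplook(n):
    o=r.get_obs();w=cam("wrist",o);s=cam("side");Rm=R.from_rotvec(o["tool_rot"]).as_matrix()
    tip=o["tool_pos"]+Rm@[-.001,0,.0537];print("tip est",tip.round(4),"px wrist",proj(w,tip).round(1),"side",proj(s,tip).round(1))
    g=grab_frame("wrist");cv2.imwrite(f"pics/w{n}.png",cv2.resize(g[100:300,180:400,::-1],None,fx=3,fy=3,interpolation=cv2.INTER_CUBIC))
    o2=cam("wrist",o)
    g=grab_frame("side");cv2.imwrite(f"pics/s{n}.png",cv2.resize(g[110:260,230:380,::-1],None,fx=4,fy=4,interpolation=cv2.INTER_CUBIC))
    g=grab_frame("top");cv2.imwrite(f"pics/t{n}.png",cv2.resize(g[170:260,250:350,::-1],None,fx=6,fy=6,interpolation=cv2.INTER_CUBIC))
    for P in ([.4993,-.0437,.072],): print("hole px",proj(w,P).round(1),proj(s,P).round(1))
E
python3 - <<'E'
from h import *
delta([.4993,-.0437,.15],.15);tiplook(14)
E
```

```text
pos [ 0.4874 -0.0604  0.1864] F [-0.5 -0.1 -0.2] w 0.0135 t 13.1
dtool [ 0.0145 -0.015   0.0362] rot [-0.0096  0.0253 -0.0419]
tip est [ 0.485  -0.0602  0.1327] px wrist [283.7 220.4] side [315.2 201.4]
hole px [269.1 182.1] [304.8 227. ]
```

View pics/w14.png

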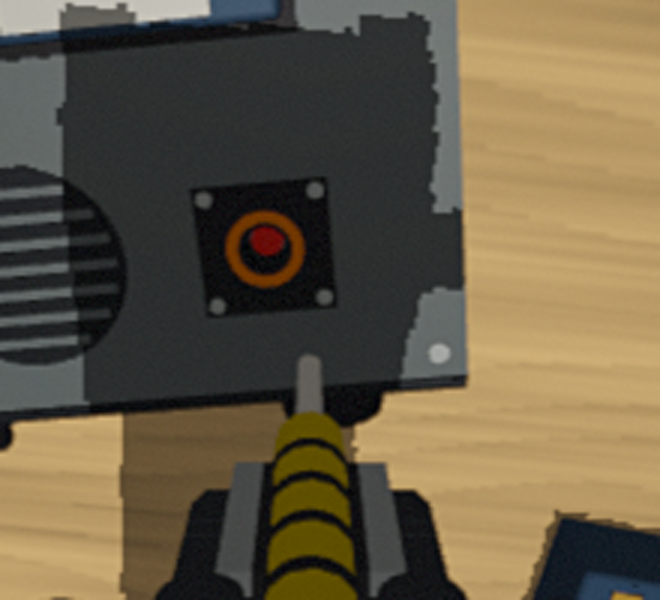

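View pics/s14.png

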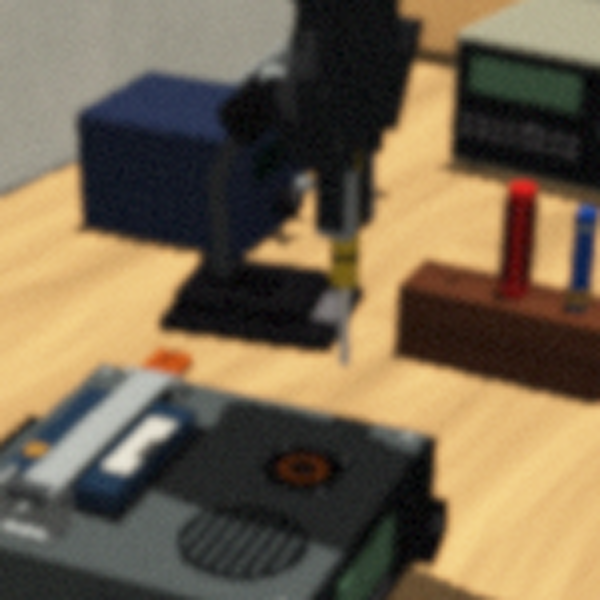

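Ring centre at (268,182) and the tip at about (283,219) in the wrist view; both agree with the model to about 1 px. Now I'll align and level the tool.

Call:
step_arm(translation=[[0.007, -0.007, 0.005], [0.007, -0.007, 0.005], [0, 0, 0]], rotation=[[-0.01, 0.025, 0], [0, 0, 0], [0, 0, 0]], claw=[1, 1, 1])

```text
clock: 13.5
tool_pos: [0.5033, -0.0495, 0.1787]
tool_rot: [3.136, 0.156, 0.006]
contact_force: [-0.0, -0.6, 0.3]
gripper_width: 0.0137
```

```bash
python3 - <<'E'
from h import *
delta([.4997,-.0435,.15],.11);tiplook(15)
E
```

```text
pos [ 0.5033 -0.0495  0.1787] F [-0.  -0.6  0.3] w 0.0137 t 13.5
dtool [-0.0031 -0.0064  0.0287] rot [ 0.0021 -0.0035 -0.0104]
tip est [ 0.5025 -0.0497  0.125 ] px wrist [283.7 220.4] side [305.5 204.3]
hole px [277.1 204.1] [304.8 227. ]
```

View pics/w15.png

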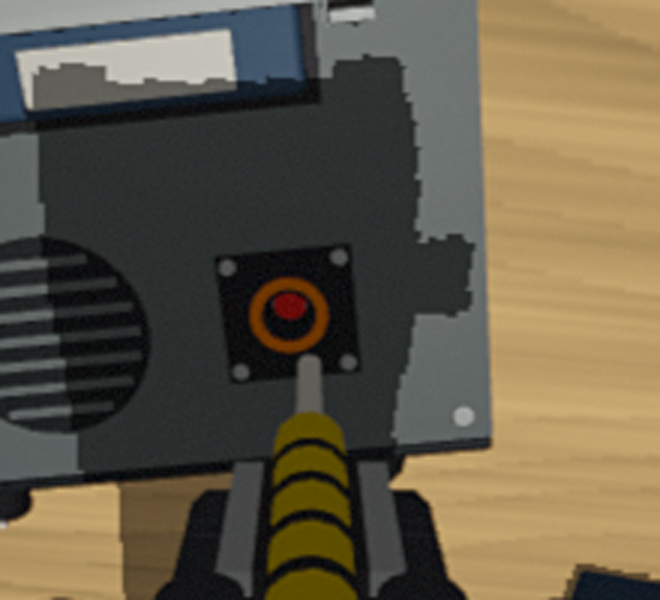

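Call:
step_arm(translation=[[-0.003, -0.005, 0.005], [0, -0.001, 0.01], [0, 0, 0.006], [0, 0, 0]], rotation=[[0.002, -0.003, 0], [0, 0, 0], [0, 0, 0], [0, 0, 0]], claw=[1, 1, 1, 1])

```text
clock: 13.98
tool_pos: [0.4985, -0.0457, 0.1567]
tool_rot: [3.137, 0.153, -0.0]
contact_force: [-0.9, -0.4, -0.0]
gripper_width: 0.0136
```

```bash
python3 - <<'E'
from h import *
delta([.4995,-.0433,.135],.11);tiplook(16)
E
```

```text
pos [ 0.4985 -0.0457  0.1567] F [-0.9 -0.4 -0. ] w 0.0136 t 13.9833
dtool [ 0.0012 -0.0023  0.0217] rot [ 0.0005  0.0001 -0.0125]
tip est [ 0.4975 -0.0458  0.103 ] px wrist [283.7 220.4] side [306.3 214.6]
hole px [281.5 206.3] [304.8 227. ]
```

View pics/w16.png

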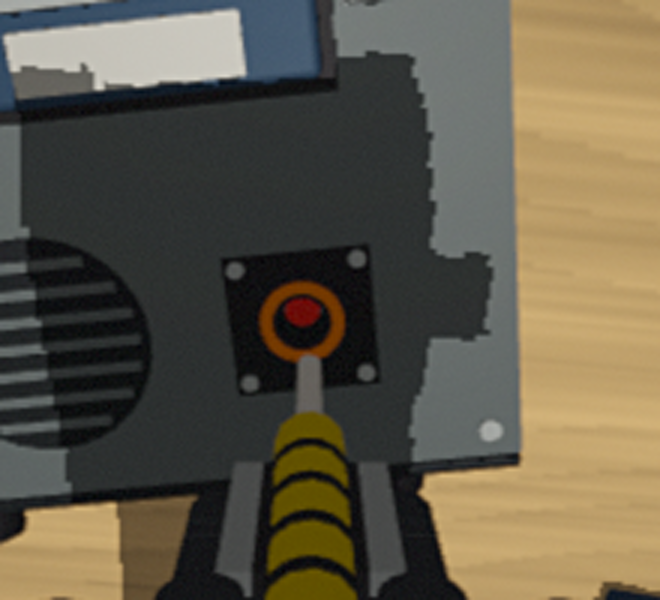

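View pics/s16.png

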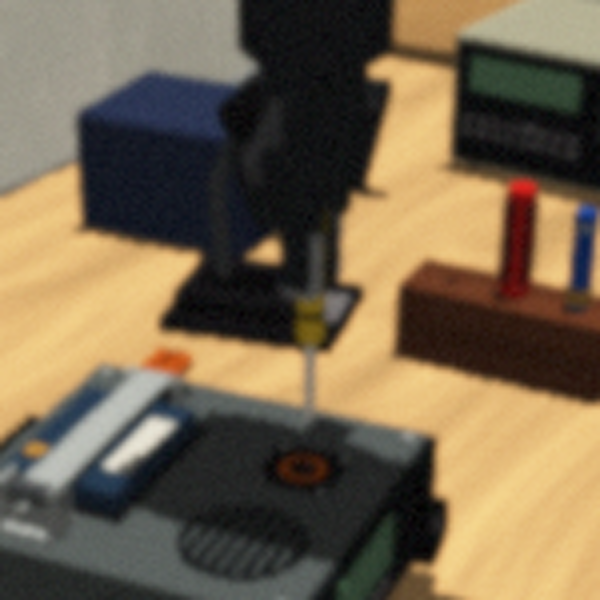

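Call:
step_arm(translation=[[0.001, -0.002, 0.006], [0, 0, 0.008], [0, 0, 0.004], [0, 0, 0]], rotation=[[0, 0, 0], [0, 0, 0], [0, 0, 0], [0, 0, 0]], claw=[1, 1, 1, 1])

```text
clock: 14.47
tool_pos: [0.5008, -0.0434, 0.1389]
tool_rot: [3.137, 0.153, 0.004]
contact_force: [-0.1, 0.5, -0.1]
gripper_width: 0.0135
```

```bash
python3 - <<'E'
from h import *
delta([.4993,-.0432,.110],.11);tiplook(17)
E
```

```text
pos [ 0.5008 -0.0434  0.1389] F [-0.1  0.5 -0.1] w 0.0135 t 14.4667
dtool [-0.0015 -0.0004  0.0289] rot [ 0.001  -0.0027 -0.0127]
tip est [ 0.4999 -0.0436  0.0852] px wrist [283.7 220.4] side [304.6 221.8]
hole px [283.8 215.7] [304.8 227. ]
```

View pics/w17.png

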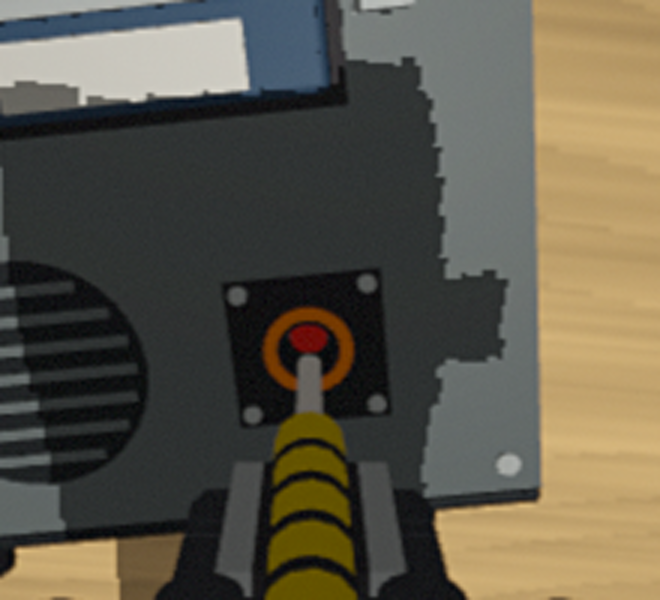

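View pics/s17.png

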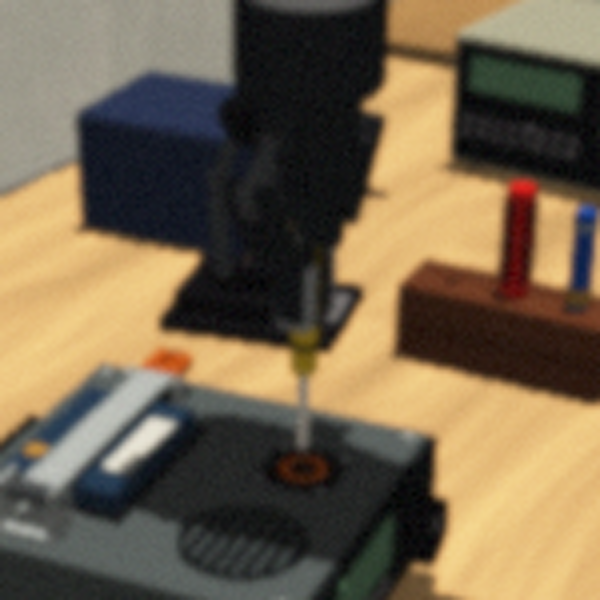

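Call:
step_arm(translation=[[-0.0015, -0.0005, 0.005], [0, 0, 0.006], [0, 0, 0.006], [0, 0, 0]], rotation=[[0, 0, 0], [0, 0, 0], [0, 0, 0], [0, 0, 0]], claw=[1, 1, 1, 1])

```text
clock: 14.95
tool_pos: [0.5, -0.0433, 0.1219]
tool_rot: [3.137, 0.152, 0.008]
contact_force: [-0.6, 0.3, -0.3]
gripper_width: 0.0136
```

```bash
python3 - <<'E'
from h import *
delta([.4993,-.0432,.110],.11);tiplook(18)
E
```

```text
pos [ 0.5    -0.0433  0.1219] F [-0.6  0.3 -0.3] w 0.0136 t 14.95
dtool [-0.0007 -0.0002  0.0119] rot [ 0.0016 -0.0052 -0.0131]
tip est [ 0.4993 -0.0434  0.0682] px wrist [283.7 220.4] side [304.7 228.6]
hole px [284.1 222.1] [304.8 227. ]
```

View pics/w18.png

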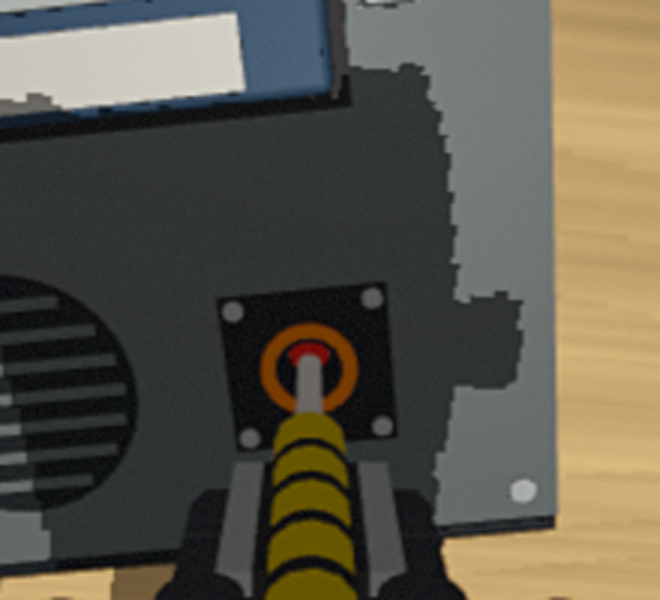

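Call:
step_arm(translation=[[-0.001, 0, 0.003], [0, 0, 0.003], [0, 0, 0.002]], rotation=[[0, -0.005, 0], [0, 0, 0], [0, 0, 0]], claw=[1, 1, 1])

```text
clock: 15.35
tool_pos: [0.5002, -0.0434, 0.1152]
tool_rot: [3.136, 0.152, 0.004]
contact_force: [-0.5, -0.2, 0.1]
gripper_width: 0.0135
```

Call:
step_arm(translation=[[0, 0, 0.0015]], rotation=[[0, 0, 0]], claw=[1])

```text
clock: 15.43
tool_pos: [0.5002, -0.0434, 0.1135]
tool_rot: [3.136, 0.152, 0.004]
contact_force: [-0.2, -0.1, -0.6]
gripper_width: 0.0135
```

Call:
step_arm(translation=[[-0.001, 0, 0.0015], [0, 0, 0.001]], rotation=[[0, 0, 0], [0, 0, 0]], claw=[1, 1])

```text
clock: 15.6
tool_pos: [0.4997, -0.0434, 0.1108]
tool_rot: [3.136, 0.152, 0.005]
contact_force: [-0.4, 0.1, 3.1]
gripper_width: 0.0135
```

Call:
step_arm(translation=[[0, 0, 0.001], [0, 0, 0.001]], rotation=[[0, 0, 0], [0, 0, 0]], claw=[1, 1])

```text
clock: 15.77
tool_pos: [0.4999, -0.0434, 0.1089]
tool_rot: [3.136, 0.152, 0.006]
contact_force: [-0.4, -0.6, 4.0]
gripper_width: 0.0137
```

Call:
step_arm(translation=[[0, 0, 0.001]], rotation=[[0, 0, 0]], claw=[1])

```text
clock: 15.85
tool_pos: [0.5, -0.0434, 0.108]
tool_rot: [3.136, 0.152, 0.006]
contact_force: [-1.0, 1.8, 9.8]
gripper_width: 0.0136
```

The force passed 5 N, so the button is at its stop. I'll hold there for over 0.5 s.

Call:
step_arm(translation=[[0, 0, 0.0003], [0, 0, 0], [0, 0, 0], [0, 0, 0], [0, 0, 0], [0, 0, 0], [0, 0, 0], [0, 0, 0]], rotation=[[0, 0, 0], [0, 0, 0], [0, 0, 0], [0, 0, 0], [0, 0, 0], [0, 0, 0], [0, 0, 0], [0, 0, 0]], claw=[1, 1, 1, 1, 1, 1, 1, 1])

```text
clock: 16.52
tool_pos: [0.5, -0.0434, 0.1083]
tool_rot: [3.136, 0.152, 0.007]
contact_force: [-0.6, 0.7, 4.2]
gripper_width: 0.0132
```

```bash
python3 - <<'E'
from h import *
delta([.4993,-.0432,.108],.11);tiplook(19);print(r.get_obs()["contact_force"])
E
```

```text
pos [ 0.5    -0.0434  0.1083] F [-0.6  0.7  4.2] w 0.0132 t 16.5167
dtool [-0.0007 -0.0002  0.0003] rot [ 0.0025 -0.0041 -0.0133]
tip est [ 0.4992 -0.0436  0.0546] px wrist [283.7 220.4] side [304.7 233.8]
hole px [284.  228.4] [304.8 227. ]
[-0.67207692  0.24650712  3.66687265]
```

View pics/w19.png

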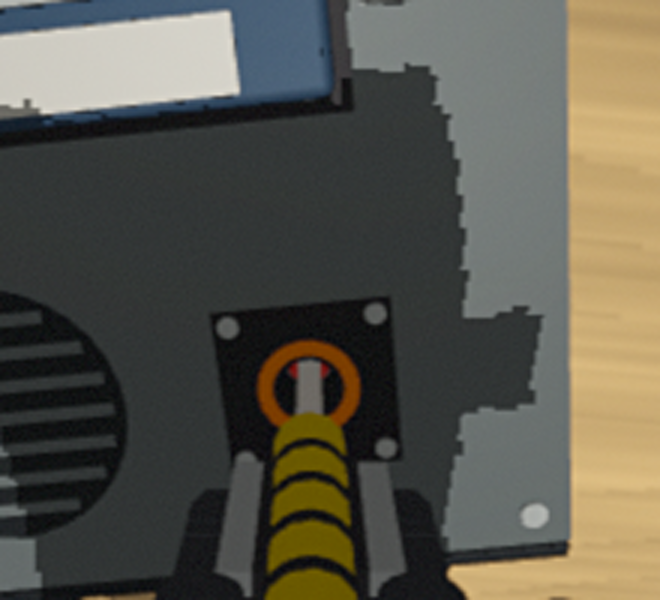

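View pics/s19.png

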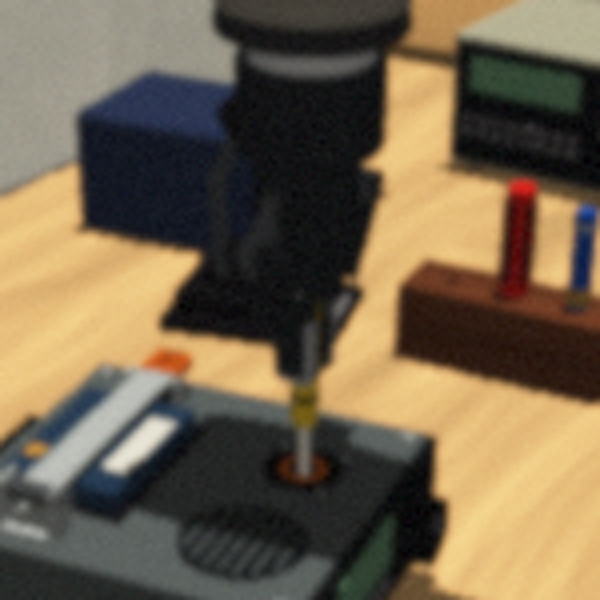

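Check: the push has relaxed to about 4 N, which is under the 5 N for fully down. The tip also looks about 2 px further back in the wrist view, so it may have slipped slightly. I'll grip harder and press again so the last row leaves a standing push.

Call:
step_arm(translation=[[0, 0, 0], [0, 0, 0], [0, 0, 0.001], [0, 0, 0.001]], rotation=[[0, 0, 0], [0, 0, 0], [0, 0, 0], [0, 0, 0]], claw=[1, 1, 1, 1], force=110)

```text
clock: 17.0
tool_pos: [0.501, -0.0433, 0.1075]
tool_rot: [3.135, 0.152, 0.009]
contact_force: [-5.6, -0.5, 25.4]
gripper_width: 0.0127
```

Call:
step_arm(translation=[[0, 0, 0.001]], rotation=[[0, 0, 0]], claw=[1])

```text
clock: 17.08
tool_pos: [0.5014, -0.0432, 0.1074]
tool_rot: [3.135, 0.152, 0.011]
contact_force: [-6.6, 0.5, 25.7]
gripper_width: 0.0127
```

Call:
step_arm(translation=[[-0.0005, 0, 0.0003], [-0.0003, 0, 0.0005]], rotation=[[0, 0, 0], [0, 0, 0]], claw=[1, 1])

```text
clock: 17.25
tool_pos: [0.5008, -0.0432, 0.1078]
tool_rot: [3.135, 0.152, 0.011]
contact_force: [-5.0, 1.4, 15.2]
gripper_width: 0.0122
```

```bash
python3 - <<'E'
from h import *
for i in range(3):
    g=grab_frame("wrist");print(r.get_obs()["contact_force"].round(1),r.get_obs()["tool_pos"].round(4))
tiplook(20);print(r.get_obs()["contact_force"],r.get_obs()["clock"])
E
```

```text
[-4.8  1.  15.3] [ 0.5008 -0.0433  0.1078]
[-5.7  0.8 15.5] [ 0.5008 -0.0433  0.1078]
[-4.5  0.9 15.8] [ 0.5008 -0.0433  0.1078]
tip est [ 0.5002 -0.0435  0.0541] px wrist [283.7 220.4] side [304.3 233.9]
hole px [283.9 229.9] [304.8 227. ]
[-4.93772631 -0.47560542 17.05493624] 17.55
```

View pics/w20.png

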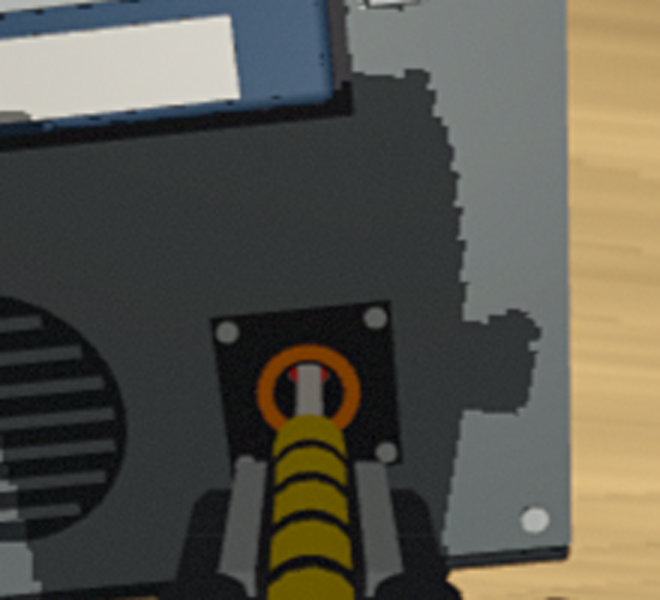

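View pics/s20.png

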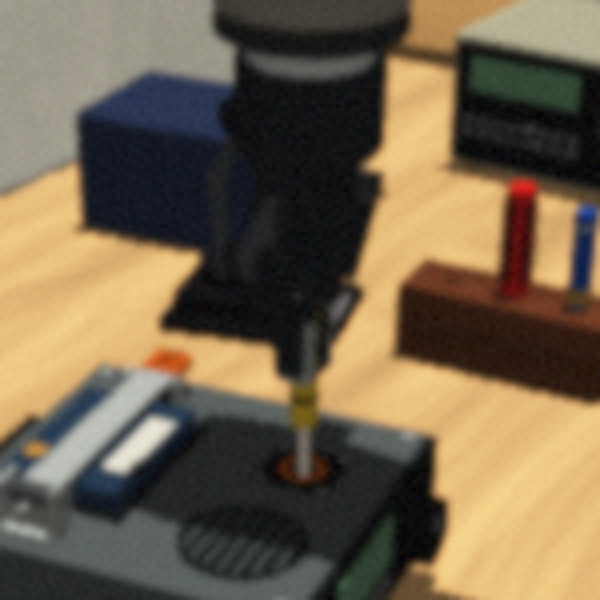

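```bash
python3 - <<'E'
from h import *
for i in range(8):
    grab_frame("top")
o=r.get_obs();print(o["contact_force"].round(1),o["tool_pos"].round(4),o["gripper_width"],o["clock"])
f=grab_frame("side");[print(b) for b in blobs(f,(4,150,100),(14,255,255),20) if b[0][0]<300]
if 8<o["contact_force"][2]<30: print(order.job_done())
E
```

```text
[-5.   0.5 16.1] [ 0.5008 -0.0433  0.1078] 0.012425048464447511 17.95
(array([272. , 199.6]), [266, 197, 12, 6, 54])
(array([ 83.8, 308.1]), [79, 305, 10, 7, 56])
the job is handed in; nothing more can be done
None
```

I closed the hold-down bar, took the stylus from the stand and used it to press the reset button to its stop. I handed the job in at about 18 s with the stylus still gripped and the button held down.

**Last checks**
- **Bar:** its sleeve is at (272, 199.6) in the side view; a fully closed bar predicts (271, 199.3).
- **Button:** the push held steady at 15–17 N for about 0.7 s before hand-in. That is well over the 5 N needed for fully down and under the 40 N limit. I could not read the button's travel directly; I inferred it from this force.
- **Stylus:** its tip is inside the ring, by my estimate 1–2 mm from the hole's centre. It looks upright, and the fingers are closed on it at 12.4 mm.
- **Other items:** the tools and bench objects I could see looked where they were. I did not measure each one at the end.

**What failed or disagreed**
- **First swing missed:** the shut fingertips were about 24 mm behind the stated tool point, so they passed over the bar's end. I allowed for this on the second try and for the stylus grasp.
- **Bar pressing force:** I pressed the bar home with 39 N downward, about 42 N with the sideways part. That is above the 40 N limit set for the arm and gripper body, but only the fingertips were touching.
- **First press relaxed:** the first press on the button sagged to about 4 N, possibly with a slight slip in the grip. I raised the grip to 110 N and pressed again; this peaked near 26 N before settling.

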